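Dress the niche shelf insert

ROBOT

A 7-joint arm with a two-finger parallel gripper is mounted at the origin on the work surface. World frame = base frame: x ahead of the robot, y to its left, z up, the work surface at z = 0. Lengths are in m, angles in rad, forces in N, time in s.
With the tool pointing down it reaches from about 0.35 to 0.9 m from the base axis. Payload 8.1 kg.
Tool frame: the origin (TCP) lies between the finger pads; the fingertips stand 25 mm ahead of it and the grasp point (between the pads) lies 6 mm ahead of it; z points along the fingers, y is the direction in which the jaws open and shut (so a half turn about z gives the same grasp; the last joint's range is limited). The gripper opens to 92 mm and grips with 3 to 60 N. Pads are 19 mm wide; open, the fingers measure 130 mm over their backs; the gripper's body (75 mm by 190 mm) begins 47 mm behind the grasp point.
Start: joints at [1.225, 0.434, 0.025, 1.573, -0.012, 1.134, -0.075], TCP at [0.15, -0.607, 0.252] pointing down, gripper open.
Joint ranges: [-2.62, 2.62], [-0.44, 2.09], [-1.27, 1.32], [0.08, 2.57], [-1.32, 4.46], [0.12, 2], [-2.74, 2.74]. Speed limits (rad/s): [2.22, 2.22, 3.01, 3.01, 3.14, 3.14, 3.14].

INTERFACE

Orientations are given as a rotation vector (axis times angle).
In Python, from cell import * gives the robot as it stands.
- The arm moves only by the shell command python3 -m jog 'ROWS' [FORCE]. ROWS is JSON, one flat list of numbers, 5 for each row, row after row: the finger opening in mm, from 0 to 91.8, then the shift along the tool's x, y, z in units of 40 mm (1.0 is 40 mm), then the turn about the tool's z in units of 6 degrees (1.0 is 6 degrees). A call has 1 to 20 rows; each row shifts and turns the pose as measured when the row begins, along the tool's axes as they then stand; what a row does not reach is not made up. A row lasts 1/12 s, in which the tool goes at most 41.7 mm and 7.16 degrees, less where a joint would pass 70% of its speed; a pose out of reach is approached as far as the arm can. A call is refused whole if a number of a shift passes 1 or a number of a turn 1, either way. A call with a gripper value outside its range is refused whole. The fingers move at their own pace and stop on an object; FORCE is the grip in N (left out, the last holds). Time passes only in rows, so rows that do not move let the fingers close. It gives the time, the measured TCP pose, the force and the opening at its end, in the units of the state.
- observe(): the state, without advancing time (a new reading comes with each control period).
- get_image(name): name is "scene" or "top" or "wrist"; returns the picture (384x512x3 uint8, red, green, blue); there is no depth.
- camera_params(name): a dict with "intrinsics" (3x3 intrinsics, pixels), "xyz" and "orientation" of the camera in the world. Camera axes: x right, y down, z forward; pixel columns grow to the right and rows downward; lengths in m; the calibration is good to about 2 mm. A picture is of the moment at which its call begins: read the wrist's pose just before it. camera_params takes no time and is no camera call; for the wrist camera it gives the pose at the moment of the call.
- sign_off(): hands the job in, once; it reports no verdict.
The state is a dict: "clock": time; "joints": joint angles; "dq": joint speeds; "joint_efforts": joint torques, N m; "position": TCP position; "ee_rot": TCP orientation; "force": force on the tool from outside, world axes, zero at the start; "ft_torque": the same for the moment, N m; "width": opening from 0.0 (shut) to 1.0 (fully open).
Only numpy, scipy, OpenCV 4.12 (cv2) and the standard library are available. Lean on these libraries where they do the work, as an engineer would, in place of code of your own. Each camera call takes 0.05 s, during which the arm holds its last target. There are 200 camera calls.

TASK

Lay out the white shelf insert: stand the clay cazuela midway between the steel canister and the pile of slate coasters, in line with both, and lay the honey dipper along the blue stripe straight behind the canister (behind means on the side away from the robot), with the dipper's middle level with the canister. Put the wooden coaster centrally on top of the slate pile, feeling for the top because the pile's height is not known, let go of it, and only then stand the green glass bowl upright in the middle of the wooden coaster. Set each thing down gently without dropping it or pressing hard, and leave the canister, the blue ramekin, the oil bottle and the salt jar where they stand.

Things in the scene. Friction and masses are not known exactly. Their poses are not given: they have to be found in the camera images.
- insert: fixed white ceramic slab, 190 (x) by 390 (y) by 20 mm thick; origin at the centre of its underside (top 20 mm above); +x points away from the robot (within 0.12 rad), +y to the robot's left. A flush blue stripe, 22 mm wide, runs along y at x = +55 mm; canister and pile stand at x = -30 mm, one at y = +110, the other at y = -110 mm, either way round
- canister: loose domed steel canister with a black press button on top, 67 mm diameter, 62 mm tall, upright on the insert; a bystander and landmark, not to be moved; z up, origin at the centre of its underside
- pile: fixed pile of dark slate coasters, 80 mm diameter, flat top, on a dark wooden foot (92 mm diameter, 8 mm high) standing on the insert; origin at the centre of the foot's underside. How many slates show varies: the top lies anywhere from 20 to 50 mm above the origin and the pose does not tell; it does not give below 100 N
- cazuela: loose small terracotta cazuela (open clay dish), 64 mm outer diameter at the rim, 32 mm tall, wall 4 mm, with two small ears on the rim along its +y and -y (82 mm over the ears); sides nearly upright from 10 mm up; grasp it across its x, between the ears; z up, origin at the centre of its underside
- bowl: loose green glass prep bowl, 60 mm outer diameter at the rim, 46 mm at the foot, 34 mm tall, wall 3.5 mm, sides nearly upright from 10 mm up; z up, origin at the centre of its underside
- coaster: loose round wooden coaster, 64 mm diameter, 14 mm thick, with a paler disc in its top; z up, origin at the centre of its underside
- dipper: loose olive wood honey dipper lying down along its x, 140 mm long: ribbed head 22 mm thick at x 30 to 70 mm, a 22 mm bead at the -x end, between them a 13 mm handle, its axis 11 mm above the origin; flat undersides, does not roll; origin under the middle of its length, at underside height, z up; grasp the handle near x = 0; either way round will do
- ramekin: loose blue ceramic ramekin, 62 mm diameter, 32 mm tall; bystander; z up, origin at the centre of its underside
- oil: loose amber oil bottle with black cap, 58 mm diameter, 170 mm tall; bystander; z up, origin at the centre of its underside
- salt: loose white salt jar with steel cap, 56 mm diameter, 85 mm tall; bystander; z up, origin at the centre of its underside
There are look-alikes about, which are no part of the job. What is meant by the cazuela is not purple, and is the smaller of those in its own colour.

How it is judged:
By the outcome, as a careful person would: the job done as asked, in the order asked, and still so for the second after the job is handed in, with the robot touching nothing.
It also fails if it takes over 120 s, if anything falls off the work surface, if the arm or the gripper's body presses on something with over 40 N, if the wrist force passes 120 N, or if a joint passes its speed limit or range.

## Working session

There is one attempt and no reset: what is moved stays moved. The work goes in short steps, Python scripts to look and compute and a shell command to move; the robot and the scene stay as the last step left them, time stands still between calls to the robot, and variables do not carry over. Pictures are saved under pics/ and viewed, about 12 in all and at most 16, crops included, and the job is handed in when it is done.

```bash
ls; mkdir -p pics
python3 - <<'E'
from cell import *
import cv2,numpy as np
print(observe())
for n in ["scene","top"]:
    p=camera_params(n); print(n,p)
    cv2.imwrite(f"pics/{n}0.png",cv2.cvtColor(get_image(n),cv2.COLOR_RGB2BGR))
E
```

```text
pics
{'clock': 0.0, 'joints': array([ 1.22540214,  0.43522191,  0.02494855,  1.57411775, -0.01160803,
        1.13398727, -0.07503501]), 'dq': array([-0.00157187,  0.0011292 , -0.00210326, -0.00023355,  0.00033514,
       -0.00021874,  0.0006239 ]), 'joint_efforts': array([-1.32546527e-03, -6.67833853e+01,  9.85150784e-01, -3.14454675e+01,
       -6.04557549e-02,  4.27585992e-02,  1.92579027e-04]), 'position': array([ 0.15010707, -0.6062104 ,  0.25093733]), 'ee_rot': array([-3.11692331e+00, -3.80276942e-01,  4.98512579e-04]), 'force': array([ 0.00602488, -0.11381503,  0.07280586]), 'ft_torque': array([ 0.01609424,  0.00027724, -0.03193287]), 'width': 0.9996063472518742}
scene {'intrinsics': array([[407.91217277,   0.        , 256.59827789],
       [  0.        , 407.91217277, 195.25819487],
       [  0.        ,   0.        ,   1.        ]]), 'xyz': array([ 0.83126412, -0.41776129,  0.98328605]), 'orientation': array([-2.50288111, -0.83678473,  0.22844826])}
top {'intrinsics': array([[462.42092528,   0.        , 253.8986833 ],
       [  0.        , 462.42092528, 195.77069894],
       [  0.        ,   0.        ,   1.        ]]), 'xyz': array([0.38028503, 0.01437332, 1.38939935]), 'orientation': array([-2.16136595,  2.18187798, -0.10728834])}
```

Run:
```python
import cv2
for n in ["scene","top"]:
    cv2.imwrite(f"pics/{n}0b.png",cv2.resize(cv2.imread(f"pics/{n}0.png"),(800,600),interpolation=cv2.INTER_CUBIC))
```

```text
(no output)
```

View pics/top0b.png

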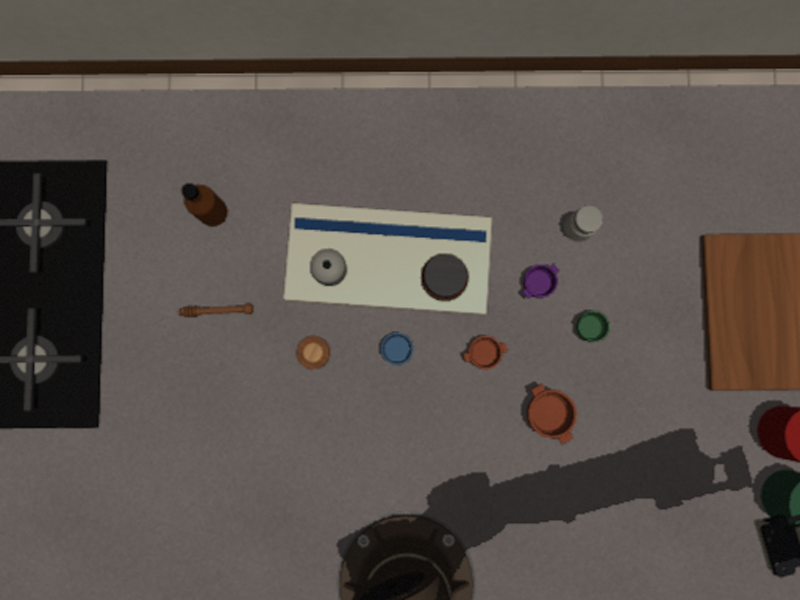

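View pics/scene0b.png

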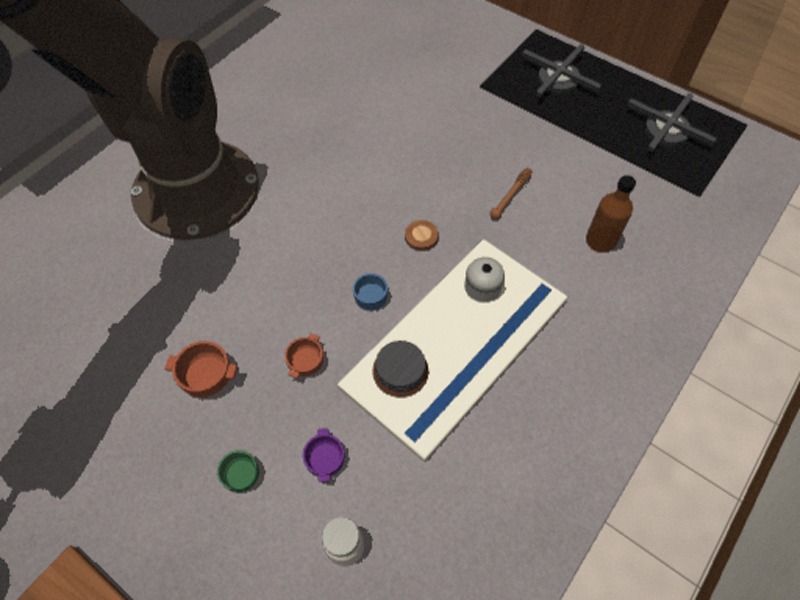

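Top view (800x600 px): terracotta candidates for the cazuela are the small one at (485,352) and the large one at (550,413). The purple one is at (540,281). The small terracotta one is my choice. The other positions are:
- Bowl (592,326); a dark-green cup at (785,495) on the right edge is something else.
- Coaster (313,352), ramekin (396,348), dipper (216,311).
- Canister (328,266), to the left.
- Pile (445,276), to the right.

The scene view agrees.

```bash
cat > h.py <<'E'
from cell import *
import cv2,numpy as np
from scipy.spatial.transform import Rotation as R
def ray(p,uv,h):
    uv=np.atleast_2d(np.asarray(uv,float)); d=np.c_[uv,np.ones(len(uv))]@np.linalg.inv(p["intrinsics"]).T
    d=d@R.from_rotvec(p["orientation"]).as_matrix().T; c=np.asarray(p["xyz"])
    return c+d*((h-c[2])/d[:,2])[:,None]
def proj(p,X):
    c=(np.atleast_2d(X)-p["xyz"])@R.from_rotvec(p["orientation"]).as_matrix()
    q=c@p["intrinsics"].T; return q[:,:2]/q[:,2:]
def blob(mask,uv,r=6):
    n,l,s,c=cv2.connectedComponentsWithStats(mask.astype(np.uint8))
    u,v=map(int,np.round(uv)); w=l[max(v-r,0):v+r+1,max(u-r,0):u+r+1]; w=w[w>0]
    return l==np.bincount(w).argmax() if len(w) else None
def outline(m): return max(cv2.findContours(m.astype(np.uint8),cv2.RETR_EXTERNAL,cv2.CHAIN_APPROX_NONE)[0],key=len)[:,0,:].astype(np.float32)
def hsv(im): return cv2.cvtColor(im,cv2.COLOR_RGB2HSV).astype(int)
E
python3 - <<'E'
from h import *
ims={n:cv2.cvtColor(cv2.imread(f"pics/{n}0.png"),cv2.COLOR_BGR2RGB) for n in ["top","scene"]}
P={n:camera_params(n) for n in ims}
pts=dict(cazuela=((485,352),(305,357),.032),big=((550,413),(203,370),.032),bowl=((592,326),(239,471),.034),coaster=((313,352),(421,235),.014),ramekin=((396,348),(371,291),.032),dipper=((216,311),(510,195),.011),purple=((540,281),(324,456),.032))
for k,(a,b,h) in pts.items():
  for n,uv in (("top",a),("scene",b)):
    H=hsv(ims[n]); m=blob(H[...,1]>85,np.array(uv)*.64,8)
    o=outline(m); W=ray(P[n],o,h)[:,:2].astype(np.float32)
    # fill polygon moments in world
    M=cv2.moments((W*1000).reshape(-1,1,2)); c=np.array([M['m10'],M['m01']])/M['m00']
    a_=.5*np.arctan2(2*M['mu11'],M['mu20']-M['mu02'])
    (rc,rs,ra)=cv2.minAreaRect(W*1000)
    print(k,n,m.sum(),"centre",c.round(1),"ang",np.degrees(a_).round(1),"rect",np.round(rc,1),np.round(rs,1))
for n in ims:
  H=hsv(ims[n]); ins=(H[...,2]>150)&(H[...,1]<70)|((H[...,0]>100)&(H[...,0]<125)&(H[...,1]>120))
  uv=proj(P[n],[[0,0,0]]); 
  m=blob(ins,np.array((380,250) if n=="top" else (470,330))*.64,8)
  W=ray(P[n],outline(m),.02)[:,:2].astype(np.float32)*1000
  rc,rs,ra=cv2.minAreaRect(W); print("insert",n,np.round(rc,1),np.round(rs,1),ra)
  st=blob((H[...,0]>100)&(H[...,0]<125)&(H[...,1]>120),np.array((390,229) if n=="top" else (480,365))*.64,8)
  rc,rs,ra=cv2.minAreaRect(ray(P[n],outline(st),.02)[:,:2].astype(np.float32)*1000); print("stripe",np.round(rc,1),np.round(rs,1),ra)
E
```

```text
cazuela top 419 centre [ 425.5 -151.8] ang -77.5 rect [ 425.9 -151.1] [70.7 63.2]
cazuela scene 532 centre [ 428.5 -156.2] ang -57.1 rect [ 429.3 -156.2] [62.8 71.1]
big top 877 centre [ 310.5 -272.8] ang 32.7 rect [ 310.2 -273.6] [99.7 89.1]
big scene 1125 centre [ 309.3 -273.2] ang 8.8 rect [ 308.8 -272.8] [ 89.2 106.2]
bowl top 289 centre [ 472. -354.] ang 84.1 rect [ 471.4 -353.7] [54.8 55.3]
bowl scene 442 centre [ 478.8 -358.9] ang 80.1 rect [ 477.6 -357.9] [59.6 54.9]
coaster top 363 centre [429.1 173.4] ang 14.2 rect [429.6 173.4] [59.6 59.3]
coaster scene 334 centre [430.7 169.2] ang -46.8 rect [430.9 169.5] [61.6 64.9]
ramekin top 322 centre [434.3  14.4] ang 66.6 rect [434.8  14.5] [55.8 55.7]
ramekin scene 392 centre [438.4   7. ] ang -45.1 rect [438.4   5.7] [57.7 66.8]
dipper top 233 centre [511.5 363.9] ang -87.6 rect [511.6 360.9] [ 19.  140.9]
dipper scene 187 centre [510.7 360.6] ang -87.6 rect [510.5 358.7] [ 19.8 147.4]
purple top 392 centre [ 559.5 -258.9] ang -50.9 rect [ 559.4 -257.7] [66.  62.7]
purple scene 618 centre [ 562.  -262.8] ang -44.0 rect [ 561.2 -263.3] [63.9 65.9]
insert top [608.   28.9] [384.2 185.5] 85.35509490966797
stripe [662.9  24.7] [365.6  18.9] 85.37544250488281
insert scene [604.5  35.8] [406.2 197.4] 85.40916442871094
stripe [662.7  23.5] [365.6  19.5] 85.44127655029297
```

```bash
cat >> h.py <<'E'
def psi(o): 
    x=R.from_rotvec(o["ee_rot"]).as_matrix()[:,0]; return np.degrees(np.arctan2(x[1],x[0]))
def go(x,y,z,ps=None,n=10):
    "per-row tool shift (units) and turn for n equal rows to reach pose (mm, deg)"
    o=observe(); p0=psi(o); ps=p0 if ps is None else ps; d=(ps-p0+90)%180-90 if False else (ps-p0+180)%360-180
    D=np.array([x,y,z])-o["position"]*1000; A=np.zeros((3,3))
    for i in range(n):
        a=np.radians(p0+d*i/n); c,s=np.cos(a),np.sin(a); A+=np.array([[c,s,0],[s,-c,0],[0,0,-1]])
    print("n",n,"row",(np.linalg.solve(A,D)/40).round(3),"turn",round(-d/6/n,3),"dist",D.round(1),"psi",p0.round(1))
def st():
    o=observe(); print(round(o["clock"],2),(o["position"]*1000).round(1),"psi",psi(o).round(1),"F",o["force"].round(1),"w",(o["width"]*92).round(1),"tilt",R.from_rotvec(o["ee_rot"]).as_matrix()[:,2].round(3))
E
python3 -c "
from h import *
st(); go(427,-154,240,102.5,15); p=camera_params('wrist'); print(p, proj(p,[observe()['position']-[0,0,.025]]))"
```

```text
Traceback (most recent call last):
  File "h.py", line 27, in st
    o=observe(); print(round(o["clock"],2),(o["position"]*1000).round(1),"psi",psi(o).round(1),"F",o["force"].round(1),"w",(o["width"]*92).round(1),"tilt",R.from_rotvec(o["ee_rot"]).as_matrix()[:,2].round(3))
                                                                                                                           ^^^^^^^^^^^^^^^^^^^^^
AttributeError: 'float' object has no attribute 'round'
```

```bash
sed -i 's/(o\["width"\]\*92).round(1)/round(o["width"]*92,1)/; s/(ps-p0+90)%180-90 if False else //' h.py
python3 -c "
from h import *
st(); go(427,-154,240,102.5,15); p=camera_params('wrist'); print(p, proj(p,[observe()['position']-[0,0,.025]]))"
```

```text
0.1 [ 150.1 -606.3  251. ] psi 13.9 F [ 0.2 -0.6 -0.4] w 92.3 tilt [-0.     0.001 -1.   ]
n 15 row [ 0.976 -0.056  0.018] turn -0.984 dist [276.9 452.3 -11. ] psi 13.9
{'intrinsics': array([[333.48232009,   0.        , 260.47122489],
       [  0.        , 333.48232009, 194.73428125],
       [  0.        ,   0.        ,   1.        ]]), 'xyz': array([ 0.22403071, -0.58807919,  0.38439477]), 'orientation': array([ 2.28851727, -1.79059425, -0.25881316])} [[260.50001819 249.29971414]]
```

```bash
python3 -m jog '[91,0.97,-0.05,0.02,-0.98,91,0.97,-0.05,0.02,-0.98,91,0.97,-0.05,0.02,-0.98,91,0.97,-0.05,0.02,-0.98,91,0.97,-0.05,0.02,-0.98,91,0.97,-0.05,0.02,-0.98,91,0.97,-0.05,0.02,-0.98,91,0.97,-0.05,0.02,-0.98,91,0.97,-0.05,0.02,-0.98,91,0.97,-0.05,0.02,-0.98,91,0.97,-0.05,0.02,-0.98,91,0.97,-0.05,0.02,-0.98,91,0.97,-0.05,0.02,-0.98,91,0.97,-0.05,0.02,-0.98,91,0.97,-0.05,0.02,-0.98,91,0,0,0,0]'
python3 - <<'E'
from h import *
st(); go(427,-154,240,102.5,3); p=camera_params('wrist'); im=get_image("wrist"); cv2.imwrite("pics/w1.png",im[...,::-1])
print(proj(p,[[.427,-.154,.032],[.31,-.273,.032]]))
E
```

```text
clock: 1.43
position: [0.4224, -0.1365, 0.2314]
ee_rot: [-1.881, -2.504, 0.002]
force: [0.1, -0.3, -0.5]
width: 0.993
1.43 [ 422.4 -136.5  231.4] psi 106.2 F [ 0.1 -0.3 -0.5] w 91.4 tilt [-0.009  0.005 -1.   ]
n 3 row [-0.151 -0.    -0.071] turn 0.204 dist [  4.6 -17.5   8.6] psi 106.2
[[261.52415795 192.76460245]
 [130.17708617 263.4792086 ]]
```

View pics/w1.png

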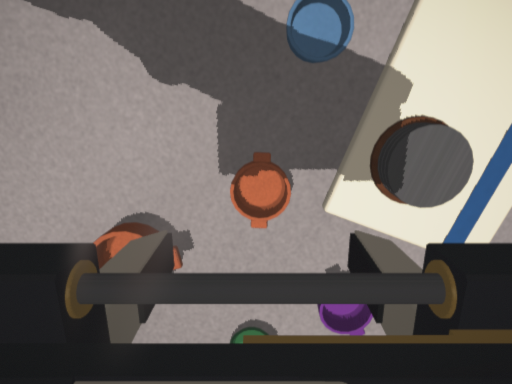

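Wrist view: the small terracotta cazuela is at (260,190), with its ears at (262,157) and (259,224). The big terracotta one is at lower left (135,245), the purple one at (345,310) and the ramekin at (320,28). I'm choosing the one at (260,190).

```bash
cat >> h.py <<'E'
def meas(name,guess,h,cond=lambda H:H[...,1]>100,im=None,save=None,r=10):
    p=camera_params(name); im=get_image(name) if im is None else im
    if save: cv2.imwrite(save,im[...,::-1])
    m=blob(cond(hsv(im)),proj(p,[np.append(np.array(guess)/1000,h)])[0],r)
    W=ray(p,outline(m),h)[:,:2].astype(np.float32)*1000
    M=cv2.moments(W.reshape(-1,1,2)); c=np.array([M['m10'],M['m01']])/M['m00']; a=np.degrees(.5*np.arctan2(2*M['mu11'],M['mu20']-M['mu02']))
    rr=cv2.minAreaRect(W); print(name,"px",m.sum(),"mom",c.round(1),"ang",a.round(1),"rect",np.round(rr[0],1),np.round(rr[1],1),round(rr[2],1),"circ",[np.round(q,1) for q in cv2.minEnclosingCircle(W)])
E
python3 - <<'E'
from h import *
im=cv2.imread("pics/w1.png")[...,::-1].copy()
for s in (100,120,140): meas("wrist",(427,-154),.032,lambda H:H[...,1]>s,im=im)
E
```

```text
wrist px 3129 mom [ 425.9 -156.5] ang -77.3 rect [ 425.9 -156.3] [70.3 63.1] 63.0 circ [array([ 425.2, -156.4]), np.float64(40.8)]
wrist px 3068 mom [ 426.  -156.6] ang -76.8 rect [ 425.5 -156.4] [62.6 69.6] 53.8 circ [array([ 426.5, -156.2]), np.float64(40.4)]
wrist px 2984 mom [ 425.9 -156.7] ang -77.0 rect [ 425.9 -156.3] [68.7 61.7] 62.9 circ [array([ 425.9, -156.4]), np.float64(40.1)]
```

```bash
python3 -c "
from h import *
go(426,-156.3,80,103,6)"
```

```text
n 6 row [-0.07  -0.005  0.631] turn 0.078 dist [   3.   -16.5 -151.6] psi 105.8
```

```bash
python3 -m jog '[80,-0.07,0,0.63,0.08,80,-0.07,0,0.63,0.08,80,-0.07,0,0.63,0.08,80,-0.07,0,0.63,0.08,80,-0.07,0,0.63,0.08,80,-0.07,0,0.63,0.08,80,0,0,0,0]' >/dev/null;python3 -c "
from h import *
st();go(426,-156.3,33,103,3)"
```

```text
2.07 [ 428.8 -162.7   75.9] psi 102.1 F [-0.6  0.4 -0.5] w 80.2 tilt [-0.002 -0.002 -1.   ]
n 3 row [ 0.057 -0.012  0.358] turn -0.05 dist [ -2.8   6.4 -42.9] psi 102.1
```

```bash
python3 -m jog '[80,0.1,-0.02,0.1,-0.1,80,0.05,-0.01,0.3,0,80,0,0,0.3,0,80,0,0,0.3,0,80,0,0,0,0]' >/dev/null;python3 -c "
from h import *
st();go(426,-156.3,33,103,1)"
```

```text
2.48 [ 427.8 -159.4   37.6] psi 102.5 F [-0.6  0.5  0.5] w 80.1 tilt [-0.    -0.004 -1.   ]
n 1 row [ 0.084 -0.027  0.115] turn -0.076 dist [-1.8  3.1 -4.6] psi 102.5
```

Position is close; final trim, then close gently.

```bash
python3 -m jog '[80,0.09,-0.03,0.12,-0.07,80,0,0,0,0,60,0,0,0,0,55,0,0,0,0,55,0,0,0,0,55,0,0,0,0,55,0,0,0,0,55,0,0,0,0]' 12;python3 -c "
from h import *
st();go(426,-156.3,190,103,5)"
```

```text
clock: 3.15
position: [0.428, -0.1568, 0.0373]
ee_rot: [1.951, 2.452, -0.003]
force: [1.1, -0.0, -1.8]
width: 0.677
3.15 [ 428.  -156.8   37.3] psi 103.0 F [ 1.1 -0.  -1.8] w 62.3 tilt [ 0.005 -0.007 -1.   ]
n 5 row [ 0.005 -0.009 -0.763] turn -0.0 dist [ -2.    0.5 152.7] psi 103.0
```

```bash
python3 -m jog '[55,0,0,-0.3,0,55,0,0,-0.6,0,55,0,0,-0.8,0,55,0,0,-0.8,0,55,0,0,-0.8,0,55,0,0,-0.5,0,55,0,0,0,0]' 20;python3 -c "
from h import *
st();go(578.1,31.3,190,85.4,8)"
```

```text
clock: 3.73
position: [0.425, -0.1544, 0.1941]
ee_rot: [1.953, 2.459, -0.005]
force: [0.8, -0.4, -1.5]
width: 0.67
3.73 [ 425.  -154.4  194.1] psi 103.1 F [ 0.8 -0.4 -1.5] w 61.6 tilt [-0.001 -0.003 -1.   ]
n 8 row [0.535 0.532 0.013] turn 0.368 dist [153.1 185.7  -4.1] psi 103.1
```

```bash
python3 -m jog '[55,0.52,0.52,0,0.36,55,0.52,0.52,0,0.36,55,0.52,0.52,0,0.36,55,0.52,0.52,0,0.36,55,0.52,0.52,0,0.36,55,0.52,0.52,0,0.36,55,0.52,0.52,0,0.36,55,0.45,0.45,0,0.3,55,0,0,0,0]' >/dev/null;python3 - <<'E'
from h import *
st();go(578.1,31.3,90,85.4,4)
p=camera_params('wrist'); im=get_image("wrist"); cv2.imwrite("pics/w2.png",im[...,::-1])
print(proj(p,[[.5869,.1409,.082],[.5693,-.0783,.028]]))
E
```

```text
4.48 [574.5  26.5 184.8] psi 84.7 F [-0.4  1.5 -0.7] w 61.6 tilt [-0.008 -0.007 -1.   ]
n 4 row [0.032 0.02  0.593] turn -0.028 dist [  3.6   4.8 -94.8] psi 84.7
[[264.55924991  32.33252168]
 [266.18408228 286.15377947]]
```

View pics/w2.png

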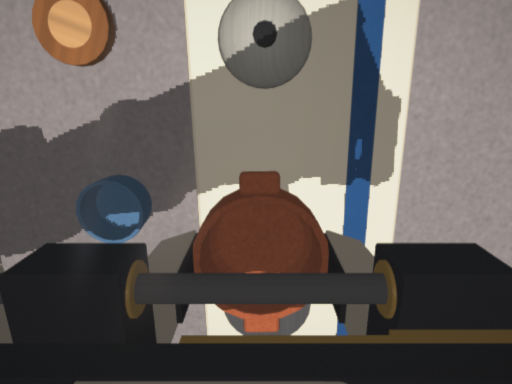

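Wrist view: the canister button is at (264,34) against (264.6,32.3) predicted, so the insert pose holds. The cazuela is in hand with its ears at (260,183) and (262,325), aligned along the insert's y. Descending.

```bash
python3 -m jog '[55,0.03,0.02,0.4,-0.03,55,0.03,0.02,0.6,-0.03,55,0.03,0.02,0.6,-0.03,55,0.03,0.02,0.6,-0.03,55,0,0,0.4,0,55,0,0,0,0,55,0,0,0,0]' >/dev/null;python3 -c "
from h import *
st();go(578.1,31.3,60,85.4,1)"
```

```text
5.12 [569.3  23.   70.9] psi 85.6 F [ 0.7 -0.7 -0.7] w 62.0 tilt [-0.019 -0.012 -1.   ]
n 1 row [0.224 0.203 0.274] turn 0.039 dist [  8.8   8.3 -10.9] psi 85.6
```

```bash
python3 -m jog '[55,0.22,0.2,0,0]' >/dev/null;python3 -c "
from h import *
st()"; python3 -m jog '[55,0,0,0,0]' >/dev/null;python3 -c "
from h import *
st();go(578.1,31.3,60,85.4,1)"
```

```text
5.2 [576.   28.5  70.3] psi 85.5 F [-0.2 -0.4 -1.9] w 61.9 tilt [-0.022 -0.015 -1.   ]
5.28 [577.9  30.3  71.4] psi 85.6 F [ 0.6  0.1 -0.9] w 61.9 tilt [-0.019 -0.013 -1.   ]
n 1 row [0.024 0.003 0.286] turn 0.025 dist [  0.2   1.  -11.4] psi 85.6
```

```bash
python3 -m jog '[55,0.05,0.02,0.15,0,55,0.02,0.02,0.1,0,55,0,0,0,0]' >/dev/null;python3 -c "
from h import *
st();go(578.8,31.8,58,85.4,1)"
```

```text
5.53 [581.8  33.5  63.2] psi 85.5 F [ 0.5  0.3 -1.8] w 62.2 tilt [-0.014 -0.012 -1.   ]
n 1 row [-0.048 -0.072  0.13 ] turn 0.025 dist [-3.  -1.7 -5.2] psi 85.5
```

```bash
python3 -m jog '[55,-0.05,-0.07,0.04,0,55,0,0,0.04,0]' >/dev/null;python3 -c "
from h import *
st();go(578.8,31.8,58,85.4,1)";  python3 -m jog '[55,0,0,0.04,0]' >/dev/null;python3 -c "
from h import *
st();go(578.8,31.8,58,85.4,1)"
```

```text
5.7 [579.1  31.8  60.5] psi 85.6 F [-0.  -0.9 -1.5] w 61.9 tilt [-0.013 -0.012 -1.   ]
n 1 row [-0.002 -0.008  0.062] turn 0.03 dist [-0.3 -0.  -2.5] psi 85.6
5.78 [579.1  31.7  59. ] psi 85.6 F [ 0.1  0.5 -1.8] w 61.5 tilt [-0.013 -0.012 -1.   ]
n 1 row [ 0.001 -0.007  0.025] turn 0.029 dist [-0.3  0.1 -1. ] psi 85.6
```

```bash
for i in 1 2 3; do :; done; python3 -m jog '[55,0,0,0.04,0]' >/dev/null;python3 -c "
from h import *
st()";  python3 -m jog '[55,0,0,0.04,0]' >/dev/null;python3 -c "
from h import *
st()"
```

```text
5.87 [578.9  31.5  57.3] psi 85.6 F [ 0.3 -0.5 -2.2] w 61.6 tilt [-0.013 -0.013 -1.   ]
5.95 [578.6  31.4  56.3] psi 85.6 F [-8.7  0.  20.4] w 61.8 tilt [-0.013 -0.013 -1.   ]
```

```bash
python3 -m jog '[55,0,0,-0.02,0]' >/dev/null;python3 -c "
from h import *
st()";  python3 -m jog '[70,0,0,0,0,80,0,0,0,0,80,0,0,0,0,80,0,0,0,0]' >/dev/null;python3 -c "
from h import *
st();go(578,31,200,85.4,6)"
```

```text
6.03 [578.6  31.4  57.3] psi 85.6 F [ 0.7  1.  -1.7] w 61.6 tilt [-0.013 -0.013 -1.   ]
6.37 [579.1  31.4  57.7] psi 85.5 F [-0.2 -0.7  0.3] w 79.4 tilt [-0.012 -0.013 -1.   ]
n 6 row [-0.002 -0.005 -0.593] turn 0.004 dist [ -1.1  -0.4 142.3] psi 85.5
```

```bash
python3 -m jog '[80,0,0,-0.3,0,80,0,0,-0.6,0,85,0,0,-0.7,0,91,0,0,-0.7,0,91,0,0,-0.7,0,91,0,0,-0.5,0,91,0,0,0,0]' >/dev/null;python3 - <<'E'
from h import *
st();go(430,160,200,105,8)
im=get_image("wrist"); cv2.imwrite("pics/w3.png",im[...,::-1])
meas("wrist",(578.3,31.3),.052,im=im); meas("top",(430,172),.014,save="pics/top3.png");meas("top",(578.3,31.3),.052)
E
```

```text
6.95 [579.5  34.  206.9] psi 85.6 F [1.  0.6 0.2] w 91.2 tilt [-0.015 -0.012 -1.   ]
n 8 row [ 0.428 -0.44   0.022] turn -0.403 dist [-149.5  126.    -6.9] psi 85.6
wrist px 4165 mom [578.   35.6] ang 85.5 rect [578.2  35.9] [70.1 62.1] 45.8 circ [array([578.,  36.]), np.float64(40.3)]
top px 348 mom [429.2 173.6] ang -37.4 rect [429.6 173.4] [59.5 59.3] 89.5 circ [array([429. , 173.4]), np.float64(31.2)]Traceback (most recent call last):
  File "<stdin>", line 4, in <module>
  File "h.py", line 32, in meas
    W=ray(p,outline(m),h)[:,:2].astype(np.float32)*1000
            ~~~~~~~^^^
  File "h.py", line 15, in outline
    def outline(m): return max(cv2.findContours(m.astype(np.uint8),cv2.RETR_EXTERNAL,cv2.CHAIN_APPROX_NONE)[0],key=len)[:,0,:].astype(np.float32)
                                                ^^^^^^^^
AttributeError: 'NoneType' object has no attribute 'astype'
```

View pics/w3.png

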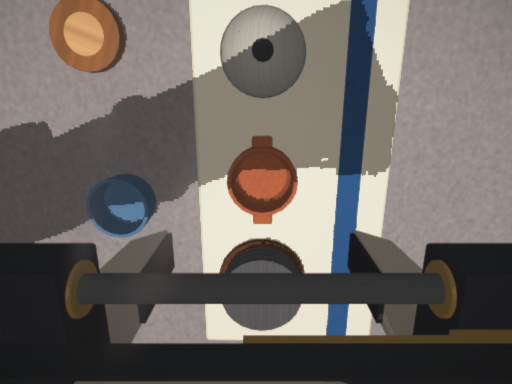

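Wrist view: the cazuela stands at (262,181), the canister button is at (263,50) and the pile at (262,285). I'll check the cazuela's position relative to the canister with a settled picture.

Run:
```python
from h import *
st(); p=camera_params("wrist"); im=get_image("wrist"); st()
meas("wrist",(578.3,31.3),.052,im=im)
H=hsv(im); m=blob(H[...,2]<45,(263,50),8); v,u=np.nonzero(m); print(m.sum(),u.mean(),v.mean(),ray(p,[[u.mean(),v.mean()]],.082)*1000)
print("proj pile",proj(p,[[.5693,-.0783,.028]]))
# insert edges left/right at front & stripe edges along two rows
for y in (140,330):
    b=np.nonzero((H[y,:,0]>100)&(H[y,:,0]<125)&(H[y,:,1]>120)&(np.arange(512)>300))[0]; print(y,b.min(),b.max(),ray(p,[[(b.min()+b.max())/2,y]],.02)*1000)
```

```text
7.1 [577.4  33.1 202. ] psi 85.6 F [-0.2 -0.2 -0.2] w 90.9 tilt [-0.021 -0.013 -1.   ]
7.15 [576.9  32.9 201.1] psi 85.6 F [-0.1 -0.1 -0.7] w 91.5 tilt [-0.023 -0.013 -1.   ]
wrist px 4301 mom [577.7  35.4] ang 86.1 rect [577.9  35.9] [63.  69.1] 37.3 circ [array([577.7,  35.6]), np.float64(40.3)]
349 266.378223495702 47.75644699140401 [[587.18790256 139.72492677  82.        ]]
proj pile [[264.33880073 281.39686025]]
140 346 367 [[665.65246778  61.14908579  20.        ]]
330 331 348 [[ 648.48124443 -150.49054669   20.        ]]
```

```bash
python3 -m jog '[91,0.42,-0.43,0,-0.4,91,0.42,-0.43,0,-0.4,91,0.42,-0.43,0,-0.4,91,0.42,-0.43,0,-0.4,91,0.42,-0.43,0,-0.4,91,0.42,-0.43,0,-0.4,91,0.42,-0.43,0,-0.4,91,0.3,-0.3,0,-0.4,91,0,0,0,0]' >/dev/null;python3 - <<'E'
from h import *
st();go(429,172,60,105,5)
meas("wrist",(429,173),.014,save="pics/w4.png")
im=get_image("top"); cv2.imwrite("pics/top4.png",im[...,::-1])
meas("top",(578.3,31.3),.052,im=im);meas("top",(429,173),.014,im=im)
x=cv2.resize(im[100:260,130:370],None,fx=3.3,fy=3.3,interpolation=cv2.INTER_CUBIC); cv2.imwrite("pics/top4c.png",x[...,::-1])
E
```

```text
7.9 [423.7 152.6 191. ] psi 105.6 F [ 0.4 -0.1  0.3] w 91.5 tilt [-0.046 -0.019 -0.999]
n 5 row [0.087 0.051 0.655] turn 0.02 dist [   5.3   19.4 -131. ] psi 105.6
wrist px 3493 mom [428.5 173.8] ang -74.3 rect [428.5 173.8] [62.  62.6] 16.4 circ [array([428.5, 173.7]), np.float64(31.6)]
top px 393 mom [577.8  35.8] ang 85.5 rect [576.5  35.9] [64.1 62.3] 44.1 circ [array([575.7,  36.5]), np.float64(39.9)]Traceback (most recent call last):
  File "<stdin>", line 5, in <module>
  File "h.py", line 32, in meas
    W=ray(p,outline(m),h)[:,:2].astype(np.float32)*1000
            ~~~~~~~^^^
  File "h.py", line 15, in outline
    def outline(m): return max(cv2.findContours(m.astype(np.uint8),cv2.RETR_EXTERNAL,cv2.CHAIN_APPROX_NONE)[0],key=len)[:,0,:].astype(np.float32)
                                                ^^^^^^^^
AttributeError: 'NoneType' object has no attribute 'astype'
```

```bash
python3 -c "
from h import *
st();print(observe()['joints'].round(2))"; python3 -m jog '[91,0.3,0.15,0,0,91,0.1,0,0,0]' >/dev/null; python3 -c "
from h import *
st()"; python3 -m jog '[91,0,0,0.5,0,91,0,0,0.5,0,91,0,0,0.5,0]' >/dev/null; python3 -c "
from h import *
st()"; python3 -m jog '[91,0,0,0,0]' >/dev/null; python3 -c "
from h import *
st()"; python3 -m jog '[91,0,0,-0.05,0]' >/dev/null; python3 -c "
from h import *
st();go(429,173,60,105,3)"
```

```text
8.0 [426.5 150.8 191.1] psi 105.3 F [ 0.5 -0.7  0.4] w 91.5 tilt [-0.045 -0.019 -0.999]
[ 0.06  0.32 -0.64  1.98  0.23  0.96 -0.43]
8.17 [429.5 165.5 189.5] psi 104.9 F [0.9 0.4 1. ] w 91.1 tilt [-0.046 -0.021 -0.999]
8.42 [431.5 164.4 130.1] psi 104.6 F [ 0.1  0.3 -0.1] w 91.6 tilt [-0.04  -0.018 -0.999]
8.5 [430.4 162.4 126.9] psi 104.5 F [-0.5 -0.5 -0.2] w 91.2 tilt [-0.044 -0.02  -0.999]
8.58 [430.4 161.7 128.3] psi 104.5 F [0.1 0.3 0.4] w 91.2 tilt [-0.047 -0.021 -0.999]
n 3 row [0.094 0.012 0.569] turn -0.03 dist [ -1.4  11.3 -68.3] psi 104.5
```

```bash
cat > s.py <<'E'
from h import *
st()
E
python3 -m jog '[91,0,0.8,0,0]' >/dev/null; python3 s.py; python3 -m jog '[91,0,0.8,0,0]' >/dev/null; python3 s.py; python3 -m jog '[91,0,0,0,0]' >/dev/null; python3 s.py; python3 -m jog '[91,0,0,0,0]' >/dev/null; python3 s.py; python3 -m jog '[91,0,-0.8,0,0]' >/dev/null; python3 s.py; python3 -m jog '[91,0,-0.8,0,0]' >/dev/null; python3 s.py;python3 -m jog '[91,0,0,0,0]' >/dev/null; python3 s.py; python3 -m jog '[91,0,0,-0.8,0]' >/dev/null; python3 s.py; python3 -m jog '[91,0,0,-0.8,0]' >/dev/null; python3 s.py; python3 -m jog '[91,0,0,0,0]' >/dev/null; python3 s.py; python3 -m jog '[91,0,0,0,0]' >/dev/null; python3 s.py
```

```text
8.67 [457.  167.7 126.8] psi 104.5 F [0.1 0.3 0.6] w 91.5 tilt [-0.052 -0.024 -0.998]
8.75 [489. 175. 126.] psi 104.5 F [1.3 1.2 0.1] w 91.0 tilt [-0.051 -0.025 -0.998]
8.83 [494.4 175.6 127.1] psi 104.3 F [0.5 0.2 0.5] w 91.2 tilt [-0.048 -0.023 -0.999]
8.92 [495.7 175.6 127.8] psi 104.2 F [-1.4 -0.8  0. ] w 91.2 tilt [-0.047 -0.023 -0.999]
9.0 [469.9 168.9 130.3] psi 104.1 F [0.7 0.9 1.2] w 91.1 tilt [-0.043 -0.019 -0.999]
9.08 [438.7 161.1 132.3] psi 104.0 F [-0.5  0.3 -0.5] w 91.2 tilt [-0.043 -0.018 -0.999]
9.17 [433.7 159.3 132.7] psi 104.0 F [-0.8 -0.5 -0. ] w 91.4 tilt [-0.046 -0.021 -0.999]
9.25 [431.6 157.5 161.9] psi 104.0 F [ 0.8 -0.8 -0.2] w 91.1 tilt [-0.053 -0.024 -0.998]
9.33 [431.4 157.5 194.8] psi 104.1 F [ 1.2 -0.2  0.8] w 91.3 tilt [-0.055 -0.026 -0.998]
9.42 [432.9 158.6 200. ] psi 104.1 F [ 1.1 -0.2  0.1] w 91.2 tilt [-0.049 -0.024 -0.999]
9.5 [433.  158.3 201.6] psi 104.0 F [ 0.5 -0.  -0.7] w 91.0 tilt [-0.047 -0.024 -0.999]
```

```bash
python3 -m jog '[91,0,0,0,0.8,91,0,0,0,0.8,91,0,0,0,0.8]' >/dev/null; python3 s.py; python3 -m jog '[91,0,0,0,0,91,0,0,0,0]' >/dev/null; python3 s.py; python3 -m jog '[91,0,0,0,-0.8,91,0,0,0,-0.8,91,0,0,0,-0.8]' >/dev/null; python3 s.py; python3 -m jog '[91,0,0,0,0,91,0,0,0,0]' >/dev/null; python3 s.py; python3 -m jog '[91,0,0,0,0,91,0,0,0,0,91,0,0,0,0,91,0,0,0,0,91,0,0,0,0,91,0,0,0,0]' >/dev/null; python3 s.py
```

```text
9.75 [432.8 157.5 203.1] psi 89.2 F [0.1 0.5 0.7] w 91.3 tilt [-0.044 -0.024 -0.999]
9.92 [432.2 156.9 203. ] psi 89.1 F [ 0.1 -0.3 -0.5] w 90.9 tilt [-0.045 -0.024 -0.999]
10.17 [431.4 156.6 202.5] psi 104.4 F [-0.3  0.1  0.3] w 91.1 tilt [-0.046 -0.026 -0.999]
10.33 [430.9 156.2 202.1] psi 104.8 F [ 0.9 -0.5  0.4] w 91.3 tilt [-0.047 -0.026 -0.999]
10.83 [430.7 156.  201.8] psi 104.5 F [ 0.3 -0.2 -0. ] w 91.3 tilt [-0.048 -0.026 -0.999]
```

```bash
python3 -m jog '[91,-0.8,0,0,0,91,-0.8,0,0,0,91,-0.8,0,0,0,91,-0.8,0,0,0]' >/dev/null; python3 s.py; python3 -m jog '[91,0,0,0,0,91,0,0,0,0]' >/dev/null; python3 s.py; python3 -m jog '[91,0.8,0,0,0,91,0.8,0,0,0,91,0.8,0,0,0,91,0.8,0,0,0]' >/dev/null; python3 s.py; python3 -m jog '[91,0,0,0,0,91,0,0,0,0]' >/dev/null; python3 s.py;  python3 -c "
from h import *
print(observe()['joints'].round(2))"
```

```text
11.17 [462.9  36.9 204.2] psi 105.3 F [ 1.  -0.7  0.6] w 91.3 tilt [-0.046 -0.022 -0.999]
11.33 [464.4  29.4 203.9] psi 104.7 F [ 1.2  0.3 -0. ] w 91.5 tilt [-0.046 -0.024 -0.999]
11.67 [433.6 150.2 201.6] psi 103.7 F [0.6 0.6 0.6] w 91.3 tilt [-0.046 -0.027 -0.999]
11.83 [430.5 159.3 202.3] psi 104.4 F [ 0.1 -1.   0.9] w 91.4 tilt [-0.045 -0.023 -0.999]
[ 0.05  0.32 -0.64  1.95  0.22  0.99 -0.45]
```

```bash
python3 -c "
from h import *
go(430,174,80,27,14)"
```

```text
n 14 row [ 0.026 -0.011  0.218] turn 0.922 dist [  -0.5   14.7 -122.3] psi 104.4
```

```bash
python3 -m jog '[91,0.03,-0.01,0.2,0.92,91,0.03,-0.01,0.2,0.92,91,0.03,-0.01,0.2,0.92,91,0.03,-0.01,0.2,0.92,91,0.03,-0.01,0.2,0.92,91,0.03,-0.01,0.2,0.92,91,0.03,-0.01,0.2,0.92,91,0.03,-0.01,0.2,0.92,91,0.03,-0.01,0.2,0.92,91,0.03,-0.01,0.2,0.92,91,0.03,-0.01,0.2,0.92,91,0.03,-0.01,0.2,0.92,91,0.03,-0.01,0.2,0.8,91,0,0,0,0,91,0,0,0,0]' >/dev/null; python3 s.py; python3 -c "
from h import *
go(430,174,40,27,2)"
```

```text
13.08 [426.3 171.5  94.2] psi 30.0 F [-0.4  0.2  0.4] w 91.3 tilt [-0.043 -0.024 -0.999]
n 2 row [ 0.056 -0.005  0.677] turn 0.248 dist [  3.7   2.5 -54.2] psi 30.0
```

```bash
python3 -m jog '[91,0.06,0,0.4,0.1,91,0.05,0,0.4,0.1,91,0.03,0,0.3,0,91,0.02,0,0.2,0,91,0,0,0,0]' >/dev/null; python3 s.py; python3 -c "
from h import *
go(429.7,174,30,27,1)"
```

```text
13.5 [432.  173.6  42.9] psi 29.5 F [0.1 0.1 0.1] w 91.2 tilt [-0.039 -0.022 -0.999]
n 1 row [-0.046 -0.036  0.322] turn 0.415 dist [ -2.3   0.4 -12.9] psi 29.5
```

```bash
python3 -m jog '[91,-0.02,-0.02,0.15,0,91,-0.02,-0.02,0.12,0,91,0,0,0.04,0]' >/dev/null; python3 s.py; python3 -m jog '[91,0,0,0.02,0]' >/dev/null; python3 s.py
```

```text
13.75 [430.  174.2  31.1] psi 29.6 F [-0.6  0.1 -0. ] w 91.1 tilt [-0.037 -0.021 -0.999]
13.83 [429.9 174.1  30.3] psi 29.7 F [ 0.5  0.2 -0.4] w 90.8 tilt [-0.037 -0.021 -0.999]
```

```bash
python3 -m jog '[75,0,0,0,0,62,0,0,0,0,55,0,0,0,0,55,0,0,0,0,55,0,0,0,0,55,0,0,0,0]' 15 >/dev/null; python3 s.py;  python3 -m jog '[55,0,0,-0.2,0,55,0,0,-0.4,0,55,0,0,-0.6,0,55,0,0,-0.7,0,55,0,0,-0.7,0,55,0,0,-0.7,0,55,0,0,-0.4,0,55,0,0,0,0]' 20 >/dev/null; python3 s.py; python3 -c "
from h import *
go(570,-78,185,29.6,8)"
```

```text
14.33 [430.5 174.4  31.4] psi 29.7 F [ 0.1  1.2 -1.4] w 63.6 tilt [-0.035 -0.02  -0.999]
15.0 [433.9 177.4 188.8] psi 29.8 F [-0.   0.2 -0.1] w 63.6 tilt [-0.039 -0.021 -0.999]
n 8 row [-0.026  0.904  0.012] turn 0.004 dist [ 136.1 -255.4   -3.8] psi 29.8
```

```bash
python3 -m jog '[55,-0.03,0.6,0,0,55,-0.03,0.88,0,0,55,-0.03,0.88,0,0,55,-0.03,0.88,0,0,55,-0.03,0.88,0,0,55,-0.03,0.88,0,0,55,-0.03,0.88,0,0,55,-0.03,0.7,0,0,55,-0.03,0.4,0,0,55,0,0,0,0,55,0,0,0,0]' >/dev/null; python3 s.py
python3 - <<'E'
from h import *
print(observe()['joints'].round(2)); go(570,-78,110,29.6,3)
E
```

```text
15.92 [566.1 -80.1 187.7] psi 30.2 F [ 0.4 -0.2 -0.2] w 63.3 tilt [-0.04  -0.019 -0.999]
[ 0.18  0.44 -0.2   1.74  0.12  1.01 -1.12]
n 3 row [0.037 0.001 0.648] turn 0.032 dist [  3.9   2.1 -77.7] psi 30.2
```

```bash
python3 -m jog '[55,0.06,0,0.4,0,55,0.06,0,0.5,0,55,0.05,0,0.4,0,55,0.02,0,0.2,0,55,0,0,0.05,0,55,0,0,0,0]' >/dev/null; python3 s.py
python3 - <<'E'
from h import *
go(570.3,-77.8,106,29.6,1)
E
```

```text
16.42 [567.6 -71.1 123.1] psi 30.5 F [ 0.2  0.1 -0. ] w 63.4 tilt [-0.042 -0.017 -0.999]
n 1 row [-0.027  0.178  0.428] turn 0.154 dist [  2.7  -6.7 -17.1] psi 30.5
```

```bash
python3 -m jog '[55,-0.02,0.15,0.15,0,55,0,0.03,0.15,0,55,0,0,0.05,0]' >/dev/null; python3 s.py; python3 -c "
from h import *
go(570.3,-77.8,104,29.6,1)"
```

```text
16.67 [571.1 -77.2 110.3] psi 30.6 F [-0.2  0.  -0.2] w 63.5 tilt [-0.039 -0.016 -0.999]
n 1 row [-0.025  0.002  0.157] turn 0.173 dist [-0.8 -0.6 -6.3] psi 30.6
```

```bash
cat > f.py <<'E'
from h import *
import sys
st(); sys.exit(observe()["force"][2]>5)
E
J="python3 -m jog"; true; python3 -m jog '[55,0,0,0.04,0]' >/dev/null; python3 f.py && python3 -m jog '[55,0,0,0.05,0]' >/dev/null && python3 f.py && python3 -m jog '[55,0,0,0.05,0]' >/dev/null && python3 f.py && python3 -m jog '[55,0,0,0.05,0]' >/dev/null && python3 f.py && python3 -m jog '[55,0,0,0.05,0]' >/dev/null && python3 f.py && python3 -m jog '[55,0,0,0.05,0]' >/dev/null && python3 f.py && python3 -m jog '[55,0,0,0.05,0]' >/dev/null && python3 f.py && python3 -m jog '[55,0,0,0.05,0]' >/dev/null && python3 f.py
```

```text
16.75 [571.2 -77.5 108.7] psi 30.6 F [ 0.5 -0.4 -0.6] w 63.2 tilt [-0.039 -0.017 -0.999]False
```

```bash
sed -i 's/sys.exit(\(.*\))$/sys.exit(int(\1))/' f.py; python3 -m jog '[55,0,0,0.05,0]' >/dev/null; python3 f.py && python3 -m jog '[55,0,0,0.05,0]' >/dev/null && python3 f.py && python3 -m jog '[55,0,0,0.05,0]' >/dev/null && python3 f.py && python3 -m jog '[55,0,0,0.05,0]' >/dev/null && python3 f.py && python3 -m jog '[55,0,0,0.05,0]' >/dev/null && python3 f.py && python3 -m jog '[55,0,0,0.05,0]' >/dev/null && python3 f.py && python3 -m jog '[55,0,0,0.05,0]' >/dev/null && python3 f.py && python3 -m jog '[55,0,0,0.05,0]' >/dev/null && python3 f.py; python3 -c "
from h import *
go(570.3,-77.8,104,29.6,1)"
```

```text
16.83 [571.4 -77.8 106.8] psi 30.6 F [ 0.2  0.7 -0. ] w 63.3 tilt [-0.038 -0.017 -0.999]
16.92 [571.4 -77.9 104.8] psi 30.6 F [-0.2 -0.3 -0.3] w 63.3 tilt [-0.038 -0.017 -0.999]
17.0 [571.5 -78.  102.8] psi 30.6 F [ 0.4 -0.1 -1.3] w 64.0 tilt [-0.037 -0.017 -0.999]
17.08 [571.5 -78.1 100.8] psi 30.6 F [ 1.7  0.1 -1.1] w 63.5 tilt [-0.037 -0.017 -0.999]
17.17 [571.4 -78.1  98.7] psi 30.6 F [ 0.4 -1.1 -0.5] w 63.4 tilt [-0.037 -0.017 -0.999]
17.25 [571.4 -78.2  96.5] psi 30.6 F [-0.6  0.4  0.2] w 63.5 tilt [-0.037 -0.017 -0.999]
17.33 [571.3 -78.1  94.3] psi 30.6 F [-0.6 -0.5 -0.2] w 63.2 tilt [-0.037 -0.017 -0.999]
17.42 [571.2 -78.2  92.1] psi 30.6 F [-0.1 -0.1 -0.5] w 63.3 tilt [-0.037 -0.017 -0.999]
n 1 row [-0.014 -0.019 -0.299] turn 0.162 dist [-0.9  0.4 11.9] psi 30.6
```

```bash
python3 -m jog '[55,-0.02,-0.02,0.03,0]' >/dev/null; python3 f.py && python3 -m jog '[55,0,0,0.04,0]' >/dev/null && python3 f.py && python3 -m jog '[55,0,0,0.04,0]' >/dev/null && python3 f.py && python3 -m jog '[55,0,0,0.04,0]' >/dev/null && python3 f.py && python3 -m jog '[55,0,0,0.04,0]' >/dev/null && python3 f.py && python3 -m jog '[55,0,0,0.04,0]' >/dev/null && python3 f.py && python3 -m jog '[55,0,0,0.04,0]' >/dev/null && python3 f.py && python3 -m jog '[55,0,0,0.04,0]' >/dev/null && python3 f.py; python3 -c "
from h import *
go(570.3,-77.8,104,29.6,1)"
```

```text
17.5 [570.1 -77.9  90.6] psi 30.6 F [-0.2 -0.2  0. ] w 63.3 tilt [-0.037 -0.017 -0.999]
17.58 [569.8 -77.9  88.8] psi 30.6 F [ 0.1 -0.2 -0.6] w 63.3 tilt [-0.037 -0.017 -0.999]
17.67 [570.  -77.8  87.8] psi 30.6 F [-7.3  0.4 28. ] w 63.2 tilt [-0.037 -0.017 -0.999]
n 1 row [ 0.008  0.004 -0.406] turn 0.163 dist [ 0.3  0.  16.2] psi 30.6
```

```bash
python3 -m jog '[55,0,0,-0.015,0]' >/dev/null; python3 s.py; python3 -m jog '[70,0,0,0,0,80,0,0,0,0,91,0,0,0,0,91,0,0,0,0]' >/dev/null; python3 s.py;  python3 -m jog '[91,0,0,-0.2,0,91,0,0,-0.5,0,91,0,0,-0.7,0,91,0,0,-0.7,0,91,0,0,-0.6,0,91,0,0,-0.3,0,91,0,0,0,0]' >/dev/null; python3 s.py;python3 -c "
from h import *
go(472,-350,190,29.6,8)
im=get_image('wrist');cv2.imwrite('pics/w5.png',im[...,::-1])"
```

```text
17.75 [570.  -77.8  88.5] psi 30.6 F [-0.9 -0.7 -0.8] w 63.4 tilt [-0.036 -0.017 -0.999]
18.08 [570.2 -77.8  88.6] psi 30.6 F [-0.1 -0.3  0.2] w 85.5 tilt [-0.036 -0.017 -0.999]
18.67 [573.4 -75.4 215.1] psi 30.6 F [ 1.  -1.   0.7] w 91.6 tilt [-0.04  -0.016 -0.999]
n 8 row [-0.705  0.583  0.079] turn 0.021 dist [-101.4 -274.6  -25.1] psi 30.6
```

View pics/w5.png

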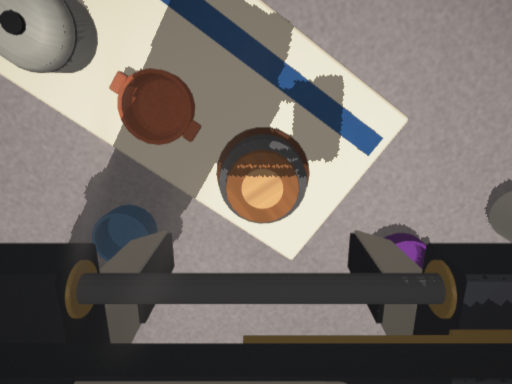

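Wrist view: the coaster lies on the pile, with its pale disc at (262,189) inside the pile outline and nothing disturbed. Now to the bowl.

```bash
python3 -m jog '[91,-0.5,0.4,0.05,0,91,-0.7,0.58,0.1,0,91,-0.7,0.58,0.1,0,91,-0.7,0.58,0.1,0,91,-0.7,0.58,0.1,0,91,-0.7,0.58,0.05,0,91,-0.7,0.58,0.05,0,91,-0.6,0.5,0,0,91,-0.3,0.2,0,0,91,0,0,0,0,91,0,0,0,0]' >/dev/null; python3 s.py
python3 - <<'E'
from h import *
im=get_image("top"); cv2.imwrite("pics/top5.png",im[...,::-1])
x=cv2.resize(im[90:290,120:390],None,fx=2.9,fy=2.9,interpolation=cv2.INTER_CUBIC); cv2.imwrite("pics/top5c.png",x[...,::-1])
st(); meas("wrist",(473,-355),.034,lambda H:(H[...,1]>70)&(H[...,0]>40)&(H[...,0]<95),save="pics/w6.png"); st()
go(473,-355,80,29.6,5)
E
```

```text
19.63 [ 463.  -354.8  186.1] psi 31.0 F [-0.1  0.4 -0.5] w 91.2 tilt [-0.055 -0.007 -0.998]
19.68 [ 462.9 -354.5  186. ] psi 31.0 F [-0.7 -0.4 -0.1] w 91.1 tilt [-0.055 -0.007 -0.998]
wrist px 3532 mom [ 473.7 -357.5] ang 34.9 rect [ 474.  -357.6] [59.2 57.6] 31.1 circ [array([ 473.9, -357.4]), np.float64(30.2)]
19.73 [ 463.8 -353.5  186.4] psi 31.1 F [ 0.   0.2 -0. ] w 91.3 tilt [-0.054 -0.007 -0.998]
n 5 row [0.036 0.03  0.532] turn 0.05 dist [   9.2   -1.5 -106.4] psi 31.1
```

View pics/top5c.png

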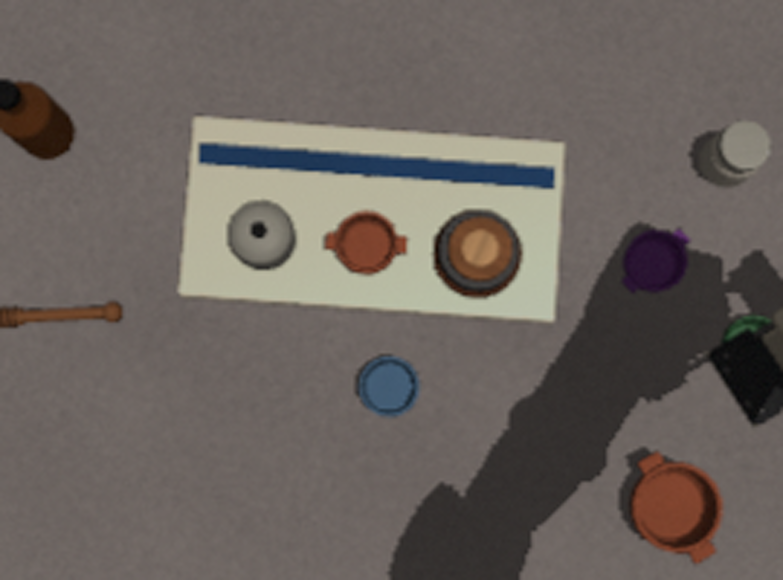

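View pics/w6.png

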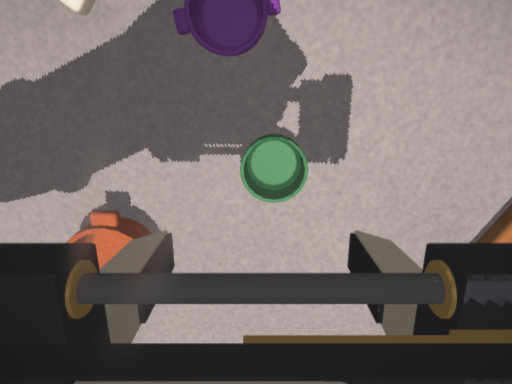

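Run:
```python
from h import *
im0=cv2.imread("pics/top0.png")[...,::-1].copy(); im=cv2.imread("pics/top5.png")[...,::-1].copy()
for s in (50,65,80): meas("top",(473,-356),.034,lambda H:(H[...,1]>s)&(H[...,0]>40)&(H[...,0]<95),im=im0)
for t in (95,120): meas("top",(578,36),.052,lambda H:(H[...,1]>t)&((H[...,0]<12)|(H[...,0]>170)),im=im)
# canister dark-ish grey on white, button, coaster disc pale, coaster
H=hsv(im); p=camera_params("top")
cv2.imwrite("pics/x.png",H[...,1].astype(np.uint8))
for t in (70,90): meas("top",(569.3,-78.3),.071,lambda H:(H[...,1]>t)&(H[...,2]>75),im=im)
meas("top",(569.3,-78.3),.071,lambda H:(H[...,2]>150)&(H[...,1]>60),im=im,r=3)
meas("top",(587,141),.082,lambda H:H[...,2]<60,im=im,r=3)
```

```text
top px 333 mom [ 472.7 -354.9] ang -72.8 rect [ 472.3 -354.6] [59.1 55.9] 89.5 circ [array([ 472.6, -354.5]), np.float64(30.8)]
top px 316 mom [ 472.7 -354.6] ang -83.6 rect [ 472.4 -354.6] [55.4 56.9] 43.7 circ [array([ 472.3, -354.6]), np.float64(30.5)]
top px 298 mom [ 472.3 -354.2] ang -88.2 rect [ 473.8 -354.6] [58.9 53. ] 89.5 circ [array([ 471.6, -354.5]), np.float64(29.6)]
top px 398 mom [578.   35.8] ang 84.7 rect [576.5  35.9] [64.1 62.3] 44.1 circ [array([575.7,  36.5]), np.float64(39.9)]
top px 377 mom [577.6  35.5] ang 88.2 rect [577.1  35. ] [63.9 60.2] 44.1 circ [array([575.7,  36.3]), np.float64(39.6)]
top px 388 mom [568.4 -78.4] ang 78.6 rect [567.5 -78.9] [60.5 61. ] 89.2 circ [array([568.6, -78.4]), np.float64(32.1)]
top px 384 mom [568.5 -78.2] ang -83.9 rect [567.5 -78.9] [60.5 61. ] 89.2 circ [array([568.8, -78.4]), np.float64(32.0)]
top px 97 mom [568.2 -77.9] ang 68.8 rect [568.9 -78.9] [31.7 29.1] 89.1 circ [array([568.2, -78.5]), np.float64(16.7)]
top px 19 mom [586.7 140.9] ang 1.6 rect [586.7 140.2] [11.5 11.5] 89.5 circ [array([586.7, 140.2]), np.float64(6.5)]
```

```bash
python3 -m jog '[91,0.06,0.04,0.4,0,91,0.05,0.03,0.6,0,91,0.05,0.03,0.6,0,91,0.03,0.03,0.5,0,91,0,0,0.3,0,91,0,0,0.1,0,91,0,0,0,0]' >/dev/null; python3 s.py; python3 -c "
from h import *
go(473.3,-355.5,40,31,2)"
```

```text
20.32 [ 476.8 -341.    82.8] psi 32.2 F [-0.3  0.6  0.6] w 91.1 tilt [-0.048 -0.003 -0.999]
n 2 row [-0.133  0.131  0.535] turn 0.1 dist [ -3.5 -14.5 -42.8] psi 32.2
```

```bash
python3 -m jog '[91,-0.25,0.25,0.1,0.1,91,-0.03,0.03,0.1,0,91,0,0,0.1,0]' >/dev/null; python3 s.py; python3 -c "
from h import *
go(473.3,-355.5,40,31,1)"
```

```text
20.57 [ 475.5 -355.3   72.7] psi 31.8 F [0.3 0.6 0.4] w 91.2 tilt [-0.044 -0.004 -0.999]
n 1 row [-0.049 -0.025  0.819] turn 0.137 dist [ -2.2  -0.2 -32.7] psi 31.8
```

```bash
python3 -m jog '[91,-0.07,-0.02,0.25,0,91,-0.03,0,0.25,0,91,-0.02,0.02,0.2,0,91,0,0.02,0.12,0,91,0,0,0.04,0]' >/dev/null; python3 s.py; python3 -c "
from h import *
go(473.3,-355.5,34,31,1)"
```

```text
20.98 [ 469.9 -359.8   36. ] psi 31.7 F [-1.2  0.1  0.2] w 91.1 tilt [-0.043 -0.005 -0.999]
n 1 row [ 0.13  -0.047  0.049] turn 0.122 dist [ 3.4  4.3 -2. ] psi 31.7
```

```bash
python3 -m jog '[91,0.13,-0.05,0.02,0,91,0,0,0.02,0]' >/dev/null; python3 s.py; python3 -m jog '[75,0,0,0,0,62,0,0,0,0,50,0,0,0,0,50,0,0,0,0,50,0,0,0,0,50,0,0,0,0]' 15 >/dev/null; python3 s.py;  python3 -m jog '[50,0,0,-0.2,0,50,0,0,-0.4,0,50,0,0,-0.6,0,50,0,0,-0.7,0,50,0,0,-0.7,0,50,0,0,-0.7,0,50,0,0,-0.4,0,50,0,0,0,0,50,0,0,0,0]' 20 >/dev/null; python3 s.py; python3 -c "
from h import *
go(570,-78,190,31,8)"
```

```text
21.15 [ 473.  -354.8   33.2] psi 31.7 F [1.  0.5 0.4] w 91.5 tilt [-0.044 -0.004 -0.999]
21.65 [ 474.4 -354.6   34.2] psi 31.8 F [-0.1 -0.5 -1.1] w 58.7 tilt [-0.042 -0.005 -0.999]
22.4 [ 479.  -352.8  191.8] psi 31.8 F [-0.7  0.4 -2. ] w 58.8 tilt [-0.044 -0.003 -0.999]
n 8 row [ 0.691 -0.584  0.006] turn 0.016 dist [ 91.  274.8  -1.8] psi 31.8
```

```bash
python3 -m jog '[50,0.45,-0.4,0,0,50,0.69,-0.58,0,0,50,0.69,-0.58,0,0,50,0.69,-0.58,0,0,50,0.69,-0.58,0,0,50,0.69,-0.58,0,0,50,0.69,-0.58,0,0,50,0.6,-0.5,0,0,50,0.3,-0.25,0,0,50,0,0,0,0,50,0,0,0,0]' >/dev/null; python3 s.py; python3 -c "
from h import *
go(570,-77.6,140,31,3)"
```

```text
23.32 [563.9 -69.7 173.7] psi 31.4 F [ 0.1 -0.2 -0.8] w 58.4 tilt [-0.062 -0.001 -0.998]
n 3 row [0.009 0.083 0.281] turn 0.024 dist [  6.1  -7.9 -33.7] psi 31.4
```

```bash
python3 -m jog '[50,0.02,0.1,0.2,0,50,0.02,0.1,0.25,0,50,0,0.05,0.2,0,50,0,0,0.1,0,50,0,0,0,0]' >/dev/null; python3 s.py; python3 -c "
from h import *
go(570.1,-77.6,115,31,1)"
```

```text
23.73 [566.1 -84.2 137.4] psi 31.1 F [-0.3 -0.2 -0.6] w 58.6 tilt [-0.067 -0.003 -0.998]
n 1 row [ 0.17  -0.09   0.561] turn 0.009 dist [  4.    6.6 -22.4] psi 31.1
```

```bash
python3 -m jog '[50,0.17,-0.09,0.15,0,50,0,0,0.12,0,50,0,0,0.1,0]' >/dev/null; python3 s.py; python3 -c "
from h import *
go(570.1,-77.6,112,31,1)"
```

```text
23.98 [569.3 -79.3 121.2] psi 30.8 F [-0.2 -0.3 -0.9] w 58.2 tilt [-0.067 -0.004 -0.998]
n 1 row [ 0.039 -0.026  0.231] turn -0.026 dist [ 0.8  1.7 -9.2] psi 30.8
```

```bash
python3 -m jog '[50,0.04,-0.03,0.08,0,50,0.01,0,0.07,0]' >/dev/null; python3 f.py && python3 -m jog '[50,0,0,0.05,0]' >/dev/null && python3 f.py && python3 -m jog '[50,0,0,0.04,0]' >/dev/null && python3 f.py && python3 -m jog '[50,0,0,0.04,0]' >/dev/null && python3 f.py  && python3 -m jog '[50,0,0,0.03,0]' >/dev/null && python3 f.py; python3 -c "
from h import *
go(570.8,-77.6,104,31,1)"
```

```text
24.15 [569.9 -76.7 114.3] psi 30.9 F [-0.7  0.8 -0.3] w 58.7 tilt [-0.067 -0.004 -0.998]
24.23 [569.8 -76.5 112. ] psi 30.9 F [ 0.3 -0.3 -0.8] w 58.2 tilt [-0.067 -0.004 -0.998]
24.32 [569.8 -76.2 110.2] psi 30.9 F [ 0.2  0.5 -1.3] w 58.2 tilt [-0.067 -0.004 -0.998]
24.4 [569.7 -76.1 108.5] psi 30.9 F [-0.9 -0.2 -0.5] w 58.3 tilt [-0.067 -0.004 -0.998]
24.48 [569.6 -76.1 107.2] psi 30.9 F [ 0.2  0.  -1.4] w 58.4 tilt [-0.067 -0.004 -0.998]
n 1 row [0.006 0.047 0.081] turn -0.011 dist [ 1.2 -1.5 -3.2] psi 30.9
```

```bash
python3 -m jog '[50,0.01,0.05,0.01,0]' >/dev/null; python3 f.py && python3 -m jog '[50,0,0,0.02,0]' >/dev/null && python3 f.py && python3 -m jog '[50,0,0,0.02,0]' >/dev/null && python3 f.py && python3 -m jog '[50,0,0,0.02,0]' >/dev/null && python3 f.py  && python3 -m jog '[50,0,0,0.02,0]' >/dev/null && python3 f.py && python3 -m jog '[50,0,0,0.02,0]' >/dev/null && python3 f.py && python3 -m jog '[50,0,0,0.02,0]' >/dev/null && python3 f.py
```

```text
24.57 [570.8 -77.3 106.7] psi 31.0 F [-0.1  0.9 -1.5] w 58.7 tilt [-0.067 -0.003 -0.998]
24.65 [571.1 -77.8 106. ] psi 30.9 F [-0.7  0.7 -1.2] w 59.0 tilt [-0.067 -0.004 -0.998]
24.73 [571.2 -77.9 105.2] psi 30.9 F [ 0.1 -1.  -1. ] w 58.7 tilt [-0.066 -0.004 -0.998]
24.82 [570.9 -78.  104.7] psi 30.9 F [-4.4  2.  12.4] w 58.1 tilt [-0.067 -0.004 -0.998]
```

```bash
python3 -m jog '[64,0,0,0,0,70,0,0,0,0,78,0,0,0,0,85,0,0,0,0]' >/dev/null; python3 s.py;  python3 -m jog '[85,0,0,-0.2,0,88,0,0,-0.4,0,91,0,0,-0.5,0,91,0,0,-0.5,0,91,0,0,-0.4,0,91,0,0,-0.2,0,91,0,0,0,0]' >/dev/null; python3 s.py;python3 - <<'E'
from h import *
print(observe()['joints'].round(2)); go(500,100,200,85,8)
im=get_image('wrist');cv2.imwrite('pics/w7.png',im[...,::-1])
meas("wrist",(569,-78),.105,lambda H:(H[...,1]>70)&(H[...,0]>40)&(H[...,0]<95),im=im)
E
```

```text
25.15 [571.3 -78.1 105.3] psi 30.9 F [-0.3  0.2  0.4] w 78.8 tilt [-0.066 -0.004 -0.998]
25.73 [577.1 -77.7 198.9] psi 30.9 F [-0.2 -0.3 -0.3] w 91.3 tilt [-0.067 -0.004 -0.998]
[ 0.18  0.46 -0.2   1.68  0.11  1.08 -1.09]
n 8 row [ 0.325 -0.538 -0.003] turn -1.127 dist [-77.1 177.7   1.1] psi 30.9
wrist px 4550 mom [570.  -78.2] ang 25.9 rect [570.5 -78.1] [62.5 56.9] 28.5 circ [array([570.3, -77.6]), np.float64(31.4)]
```

View pics/w7.png

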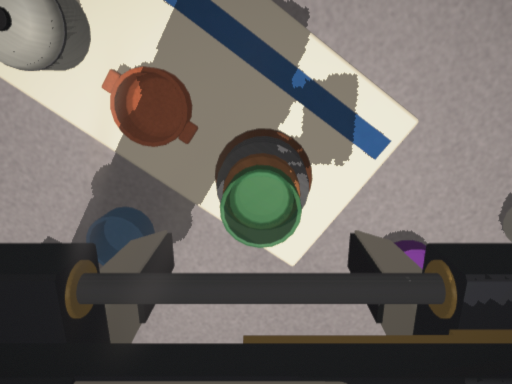

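The bowl stands on the coaster at pixel (261,205). Its measured centre is (570,-78), on target. The cazuela measured 4.5 mm too far toward the canister in +y, so I'll nudge it with closed fingers on its +y ear.

```bash
python3 -c "
from h import *
go(578,93,200,85,11)"
```

```text
n 11 row [ 0.333 -0.226 -0.004] turn -0.819 dist [  1.1 170.6   1.8] psi 30.9
```

```bash
python3 -m jog '[0,0.33,-0.23,0,-0.82,0,0.33,-0.23,0,-0.82,0,0.33,-0.23,0,-0.82,0,0.33,-0.23,0,-0.82,0,0.33,-0.23,0,-0.82,0,0.33,-0.23,0,-0.82,0,0.33,-0.23,0,-0.82,0,0.33,-0.23,0,-0.82,0,0.33,-0.23,0,-0.82,0,0.33,-0.23,0,-0.82,0,0.2,-0.1,0,-0.7,0,0,0,0,0,0,0,0,0,0]' >/dev/null; python3 s.py; python3 -c "
from h import *
go(580,93,110,85.4,4)"
```

```text
26.87 [570.4  90.9 182.3] psi 86.7 F [-0.6 -0.5  0.8] w 9.3 tilt [-0.088 -0.006 -0.996]
n 4 row [0.017 0.059 0.452] turn 0.053 dist [  9.6   2.1 -72.3] psi 86.7
```

```bash
python3 -m jog '[0,0.03,0.1,0.3,0.05,0,0.03,0.1,0.5,0.05,0,0,0.05,0.4,0,0,0,0,0.2,0,0,0,0,0,0]' >/dev/null; python3 s.py; python3 -c "
from h import *
go(580,93,75,85.4,1)"
```

```text
27.28 [577.   87.6 119.2] psi 85.1 F [-0.2 -0.2  0.4] w 0.7 tilt [-0.088 -0.008 -0.996]
n 1 row [0.142 0.063 1.105] turn -0.046 dist [  3.    5.4 -44.2] psi 85.1
```

```bash
python3 -m jog '[0,0.12,0.1,0.2,0,0,0.02,0.05,0.2,0,0,0,0.02,0.2,0,0,0,0,0.1,0,0,0,0,0,0]' >/dev/null; python3 s.py; python3 -c "
from h import *
go(583,92,60,85.4,1)"
```

```text
27.7 [583.2  91.4  87.7] psi 84.8 F [-0.1 -0.4  0.4] w 0.5 tilt [-0.088 -0.009 -0.996]
n 1 row [ 0.015 -0.006  0.693] turn -0.092 dist [ -0.2   0.6 -27.7] psi 84.8
```

```bash
python3 -m jog '[0,0.03,0.02,0.2,0,0,0.03,0.02,0.2,0,0,0.02,0.02,0.15,0,0,0,0,0.05,0]' >/dev/null; python3 s.py; python3 -c "
from h import *
go(583,92,60,85.4,1)"
```

```text
28.03 [584.6  94.8  62.4] psi 84.8 F [ 0.7 -0.   0.4] w 0.6 tilt [-0.085 -0.008 -0.996]
n 1 row [-0.072 -0.033  0.061] turn -0.093 dist [-1.6 -2.8 -2.4] psi 84.8
```

```bash
python3 -m jog '[0,-0.1,0,0.02,0,0,-0.08,0,0.01,0,0,-0.06,0,0,0]' >/dev/null; python3 s.py;  python3 -m jog '[0,-0.04,0,0,0]' >/dev/null; python3 s.py; python3 -m jog '[0,-0.03,0,0,0]' >/dev/null; python3 s.py
```

```text
28.28 [583.1  85.4  60.5] psi 84.9 F [0.2 0.6 0.1] w 0.7 tilt [-0.086 -0.008 -0.996]
28.37 [583.1  83.4  60.7] psi 84.9 F [ 0.7  1.  -0.4] w 0.4 tilt [-0.086 -0.008 -0.996]
28.45 [583.2  81.9  61. ] psi 84.9 F [ 0.8  1.6 -0.2] w 0.5 tilt [-0.086 -0.007 -0.996]
```

```bash
python3 -m jog '[0,0.12,0,0,0,0,0.05,0,0,0,0,0,0,-0.3,0,0,0,0,-0.6,0,20,0,0,-0.7,0,40,0,0,-0.7,0,60,0,0,-0.7,0,60,0,0,-0.4,0,60,0,0,0,0,60,0,0,0,0]' >/dev/null; python3 s.py
python3 - <<'E'
from h import *
get_image("wrist"); st(); p=camera_params("wrist"); im=get_image("wrist"); cv2.imwrite("pics/w8.png",im[...,::-1])
c=lambda H:(H[...,1]>110)&((H[...,0]<12)|(H[...,0]>170))
meas("wrist",(578,32),.052,c,im=im)
H=hsv(im);uv=proj(p,[[.5868,.1406,.082]])[0];m=blob(H[...,2]<50,uv,8); v,u=np.nonzero(m); print(m.sum(),uv,u.mean(),v.mean(),ray(p,[[u.mean(),v.mean()]],.082)*1000)
im=get_image("top"); cv2.imwrite("pics/top8.png",im[...,::-1])
try: meas("top",(578,32),.052,c,im=im)
except Exception as e: print(e)
go(511,360,200,90,9); print(observe()['joints'].round(2))
E
```

```text
29.28 [595.5  91.7 209. ] psi 85.0 F [ 0.2  0.5 -0.9] w 35.8 tilt [-0.085 -0.007 -0.996]
29.33 [595.6  91.9 209. ] psi 85.0 F [ 0.7 -0.1  0.2] w 39.9 tilt [-0.084 -0.007 -0.996]
wrist px 3418 mom [577.9  34.1] ang 77.5 rect [577.7  32.9] [65.4 65.1] 39.5 circ [array([577.4,  35.9]), np.float64(37.0)]
299 [257.45598309 132.53201172] 257.96989966555185 132.17391304347825 [[587.22145235 140.84100556  82.        ]]
'NoneType' object has no attribute 'astype'
n 9 row [ 0.734 -0.268  0.019] turn -0.092 dist [-83.6 268.7  -7. ] psi 85.0
[ 0.07  0.53 -0.46  1.58  0.22  1.17 -0.53]
```

```bash
python3 -m jog '[60,0.5,-0.18,0,-0.13,60,0.73,-0.27,0,-0.13,60,0.73,-0.27,0,-0.13,60,0.73,-0.27,0,-0.13,60,0.73,-0.27,0,-0.13,60,0.73,-0.27,0,-0.13,60,0.73,-0.27,0,-0.13,60,0.73,-0.27,0,-0.13,60,0.5,-0.15,0,-0.13,60,0.2,-0.07,0,0,60,0,0,0,0,60,0,0,0,0]' >/dev/null; python3 s.py
python3 - <<'E'
from h import *
im=get_image("top"); cv2.imwrite("pics/top9.png",im[...,::-1])
c=lambda H:(H[...,1]>95)&((H[...,0]<12)|(H[...,0]>170))
meas("top",(578,32),.052,c,im=im)
meas("wrist",(511,360),.011,lambda H:H[...,1]>85,save="pics/w9.png"); st()
go(511,360,90,92.4,4)
E
```

```text
30.43 [501.1 348.3 194.1] psi 92.0 F [0.2 0.7 0.1] w 60.2 tilt [-0.114 -0.023 -0.993]
top px 399 mom [577.   31.1] ang 83.3 rect [577.1  30.6] [66.1 62.1] 44.3 circ [array([577.1,  30.7]), np.float64(40.1)]
wrist px 2254 mom [511.2 358. ] ang -87.6 rect [511.4 357.8] [ 21.  142.8] 2.5 circ [array([511. , 357.9]), np.float64(71.5)]
30.53 [501.8 347.3 194.4] psi 91.9 F [-0.  -0.9 -0.2] w 60.4 tilt [-0.113 -0.023 -0.993]
n 4 row [0.077 0.06  0.652] turn -0.021 dist [   9.2   12.7 -104.4] psi 91.9
```

View pics/w9.png

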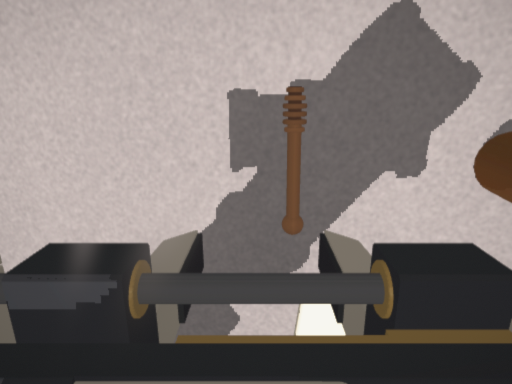

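Top view puts the cazuela at (577.1,30.9) against the (578,31.2) midpoint, about 1 mm off. Wrist view: the dipper lies at (293,160), head up at (295,108), bead at (292,225). Now descending onto its handle.

```bash
python3 -m jog '[45,0.08,0.15,0.3,0,45,0.08,0.1,0.6,0,45,0.08,0.1,0.6,0,45,0.05,0.1,0.6,0,45,0,0.05,0.3,0,45,0,0,0.1,0,45,0,0,0,0]' >/dev/null; python3 s.py; python3 -c "
from h import *
go(513.3,359.6,32,92.4,1)"
```

```text
31.12 [519.4 346.8  85.9] psi 90.9 F [-0.3  0.1 -0.4] w 45.5 tilt [-0.108 -0.026 -0.994]
n 1 row [ 0.323 -0.146  1.347] turn -0.243 dist [ -6.1  12.8 -53.9] psi 90.9
```

```bash
python3 -m jog '[45,0.3,0,0.1,-0.1,45,0.05,0,0.3,-0.1,45,0,0,0.3,0,45,0,0,0.2,0,45,0,0,0.05,0]' >/dev/null; python3 s.py; python3 -c "
from h import *
go(513.3,359.6,32,92.4,1)"
```

```text
31.53 [517.  362.1  47.9] psi 92.2 F [ 0.1 -1.3  0. ] w 44.8 tilt [-0.104 -0.022 -0.994]
n 1 row [-0.058 -0.095  0.397] turn -0.039 dist [ -3.7  -2.5 -15.9] psi 92.2
```

```bash
python3 -m jog '[45,-0.04,-0.04,0.15,0,45,-0.02,0,0.12,0,45,0,0,0.06,0]' >/dev/null; python3 s.py;python3 -m jog '[45,0,0,0.03,0]' >/dev/null; python3 s.py; python3 -c "
from h import *
go(513.3,359.6,32,92.4,1)"
```

```text
31.78 [513.5 359.3  33.7] psi 92.2 F [ 0.8  0.4 -0.3] w 44.8 tilt [-0.104 -0.022 -0.994]
31.87 [513.2 359.   32.1] psi 92.2 F [-0.2 -0.2  0.6] w 45.1 tilt [-0.104 -0.022 -0.994]
n 1 row [0.015 0.004 0.003] turn -0.033 dist [ 0.1  0.6 -0.1] psi 92.2
```

```bash
python3 -m jog '[30,0,0,0,0,15,0,0,0,0,5,0,0,0,0,5,0,0,0,0,5,0,0,0,0,5,0,0,0,0,5,0,0,0,0]' 15 >/dev/null; python3 s.py;  python3 -m jog '[5,0,0,-0.2,0,5,0,0,-0.4,0,5,0,0,-0.6,0,5,0,0,-0.7,0,5,0,0,-0.7,0,5,0,0,-0.7,0,5,0,0,-0.4,0,5,0,0,0,0,5,0,0,0,0]' 20 >/dev/null; python3 s.py; python3 -c "
from h import *
go(674,134,190,85.4,8)"
```

```text
32.45 [514.  359.1  33.1] psi 92.2 F [-0.8 -1.2 -0.6] w 12.7 tilt [-0.102 -0.021 -0.995]
33.2 [528.9 362.2 190.4] psi 92.2 F [ 0.7 -0.2 -0.5] w 12.4 tilt [-0.104 -0.022 -0.994]
n 8 row [-0.707  0.463  0.001] turn 0.142 dist [ 145.1 -228.2   -0.4] psi 92.2
```

```bash
python3 -m jog '[5,-0.5,0.3,-0.05,0.1,5,-0.7,0.46,-0.05,0.14,5,-0.7,0.46,-0.05,0.14,5,-0.7,0.46,-0.05,0.14,5,-0.7,0.46,-0.05,0.14,5,-0.7,0.46,-0.05,0.14,5,-0.7,0.46,-0.05,0.14,5,-0.6,0.4,0,0.14,5,-0.3,0.15,0,0.05,5,0,0,0,0,5,0,0,0,0]' >/dev/null; python3 s.py; python3 -c "
from h import *
go(674,134,120,85.4,3)"
```

```text
34.12 [669.2 128.  181.4] psi 85.7 F [-0.3  0.7 -0.2] w 12.2 tilt [-0.121 -0.026 -0.992]
n 3 row [0.053 0.036 0.511] turn 0.019 dist [  4.8   6.  -61.4] psi 85.7
```

```bash
python3 -m jog '[5,0.08,0.12,0.3,0,5,0.08,0.12,0.45,0,5,0.05,0.08,0.4,0,5,0,0.02,0.2,0,5,0,0,0.05,0,5,0,0,0,0]' >/dev/null; python3 s.py; python3 -c "
from h import *
go(674,134,70,85.4,1)"
```

```text
34.62 [671.  147.2 118.1] psi 86.6 F [0.1 0.9 0.3] w 11.9 tilt [-0.125 -0.022 -0.992]
n 1 row [-0.324  0.093  1.204] turn 0.198 dist [  3.  -13.2 -48.1] psi 86.6
```

```bash
python3 -m jog '[5,-0.3,0.1,0.1,0.1,5,-0.05,0.05,0.3,0.1,5,0,0.05,0.25,0,5,0,0.02,0.15,0,5,0,0,0.03,0]' >/dev/null; python3 s.py; python3 -c "
from h import *
go(674,134,60,85.4,1)"
```

```text
35.03 [675.5 132.   83.6] psi 85.4 F [-0.6 -0.  -1. ] w 12.4 tilt [-0.122 -0.021 -0.992]
n 1 row [ 0.048 -0.042  0.589] turn -0.007 dist [ -1.5   2.  -23.6] psi 85.4
```

```bash
python3 -m jog '[5,0.06,0.03,0.2,0,5,0.02,0.02,0.2,0,5,0,0,0.1,0,5,0,0,0.03,0]' >/dev/null; python3 s.py; python3 -c "
from h import *
go(674.5,134,55,85.4,1)"
```

```text
35.37 [675.3 134.5  59.8] psi 85.3 F [-0.9  0.4  0.3] w 12.3 tilt [-0.122 -0.021 -0.992]
n 1 row [-0.015 -0.019  0.119] turn -0.014 dist [-0.8 -0.5 -4.8] psi 85.3
```

```bash
python3 -m jog '[5,-0.01,0,0.04,0]' >/dev/null; python3 f.py && python3 -m jog '[5,0,0,0.03,0]' >/dev/null && python3 f.py && python3 -m jog '[5,0,0,0.03,0]' >/dev/null && python3 f.py && python3 -m jog '[5,0,0,0.025,0]' >/dev/null && python3 f.py && python3 -m jog '[5,0,0,0.02,0]' >/dev/null && python3 f.py && python3 -m jog '[5,0,0,0.02,0]' >/dev/null && python3 f.py && python3 -m jog '[5,0,0,0.02,0]' >/dev/null && python3 f.py
```

```text
35.45 [674.9 134.4  57.8] psi 85.3 F [ 0.  -0.6 -0.7] w 12.1 tilt [-0.123 -0.02  -0.992]
35.53 [674.6 134.3  56.4] psi 85.3 F [-0.1 -0.2 -0.5] w 11.9 tilt [-0.123 -0.021 -0.992]
35.62 [674.6 134.4  55.3] psi 85.3 F [ 0.3 -0.3 -0.7] w 12.4 tilt [-0.123 -0.02  -0.992]
35.7 [674.6 134.5  54.4] psi 85.3 F [ 0.4  0.5 -0.1] w 11.8 tilt [-0.122 -0.02  -0.992]
35.78 [674.6 134.5  53.7] psi 85.4 F [-0.2 -0.8  0.2] w 12.2 tilt [-0.122 -0.02  -0.992]
35.87 [674.6 134.5  53.1] psi 85.3 F [-0.2 -0.8  0.3] w 12.3 tilt [-0.122 -0.02  -0.992]
35.95 [674.5 134.4  52.9] psi 85.3 F [-2.9 -0.8  8.8] w 11.8 tilt [-0.121 -0.02  -0.992]
```

```bash
python3 -m jog '[18,0,0,-0.005,0,26,0,0,0,0,34,0,0,0,0,34,0,0,0,0]' >/dev/null; python3 s.py;  python3 -m jog '[34,0,0,-0.2,0,34,0,0,-0.4,0,34,0,0,-0.6,0,34,0,-0.1,-0.7,0,34,0,-0.1,-0.6,0,34,0,-0.1,-0.3,0,34,0,0,0,0]' >/dev/null; python3 s.py; python3 -c "
from h import *
go(430,-200,230,85.4,12)"
```

```text
36.28 [675.  134.7  53.8] psi 85.3 F [ 0.7 -0.8 -0.8] w 32.3 tilt [-0.12  -0.02  -0.993]
36.87 [676.  137.9 171.7] psi 85.4 F [ 0.6 -0.5 -0.1] w 34.1 tilt [-0.123 -0.02  -0.992]
n 12 row [-0.743 -0.454 -0.121] turn -0.001 dist [-246.  -337.9   58.3] psi 85.4
```

```bash
python3 -m jog '[34,-0.2,-0.2,-0.7,0,34,-0.5,-0.6,-0.5,0,34,-0.7,-0.6,-0.2,0,34,-0.7,-0.6,-0.1,0,34,-0.7,-0.6,-0.1,0,34,-0.7,-0.6,-0.1,0,34,-0.7,-0.6,-0.1,0,34,-0.7,-0.6,-0.1,0,34,-0.7,-0.5,-0.1,0,34,-0.7,-0.4,-0.1,0,34,-0.7,0,-0.1,0,34,-0.7,0,-0.1,0,34,-0.7,0,-0.1,0,34,-0.4,0,0,0,34,0,0,0,0,34,0,0,0,0]' >/dev/null; python3 s.py
python3 - <<'E'
from h import *
im=get_image("top"); cv2.imwrite("pics/top10.png",im[...,::-1]); sc=get_image("scene"); cv2.imwrite("pics/scene10.png",cv2.resize(sc,(800,600),interpolation=cv2.INTER_CUBIC)[...,::-1])
cv2.imwrite("pics/top10c.png",cv2.resize(im[90:290,90:390],None,fx=2.6,fy=2.6,interpolation=cv2.INTER_CUBIC)[...,::-1])
ter=lambda H:(H[...,1]>95)&((H[...,0]<12)|(H[...,0]>170))
grn=lambda H:(H[...,1]>65)&(H[...,0]>40)&(H[...,0]<95)
def t(*a,**k):
    try: meas(*a,**k)
    except Exception as e: print(a[0],e)
print("caz");t("top",(578,31),.052,ter,im=im)
print("bowl");t("top",(569,-78),.105,grn,im=im); t("scene",(569,-78),.105,grn,im=sc)
print("dip")
for s in (85,110): t("top",(672,134),.031,lambda H:(H[...,1]>s)&(H[...,0]<25),im=im)
t("scene",(672,134),.031,lambda H:(H[...,1]>85)&(H[...,0]<25),im=sc)
print("can");t("top",(587,141),.082,lambda H:H[...,2]<60,im=im,r=3)
print("ram");t("top",(434.5,14.4),.032,im=im)
E
```

```text
38.2 [ 430.6 -208.1  293.6] psi 85.3 F [-0.3  0.1 -0.1] w 34.1 tilt [-0.141 -0.02  -0.99 ]
caz
top px 398 mom [577.1  31.1] ang 83.7 rect [577.1  30.6] [66.1 62.1] 44.3 circ [array([577.1,  30.7]), np.float64(40.1)]
bowl
top px 362 mom [567.1 -78.6] ang 73.0 rect [566.9 -79.4] [59.  56.6] 89.5 circ [array([567.8, -79.1]), np.float64(30.8)]
scene px 488 mom [570.6 -84.3] ang -52.7 rect [570.5 -84.2] [57.4 63.3] 36.9 circ [array([569.9, -84.7]), np.float64(32.7)]
dip
top px 213 mom [671.8 135.5] ang 85.3 rect [670.6 136.1] [138.3  18.5] 86.1 circ [array([670. , 136.1]), np.float64(69.3)]
top px 200 mom [671.9 135.9] ang 85.0 rect [670.7 136.1] [138.3  18.3] 86.0 circ [array([670. , 136.1]), np.float64(69.3)]
scene px 255 mom [671.6 137.2] ang 85.4 rect [671.2 134.7] [144.6  19.6] 84.9 circ [array([672.6, 134.5]), np.float64(72.3)]
can
top px 19 mom [586.7 140.9] ang 1.6 rect [586.7 140.2] [11.5 11.5] 89.5 circ [array([586.7, 140.2]), np.float64(6.5)]
ram
top px 292 mom [433.7  13.8] ang 26.0 rect [434.8  13. ] [52.8 55.7] 89.5 circ [array([434.4,  13. ]), np.float64(28.8)]
```

View pics/top10c.png

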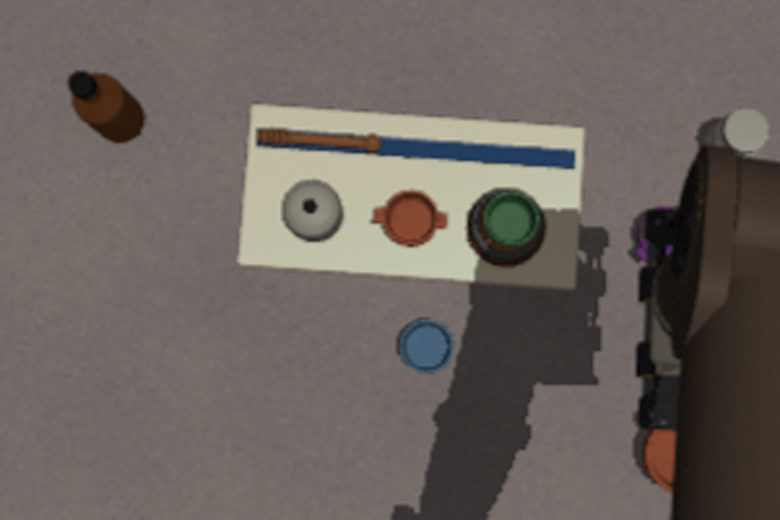

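View pics/scene10.png

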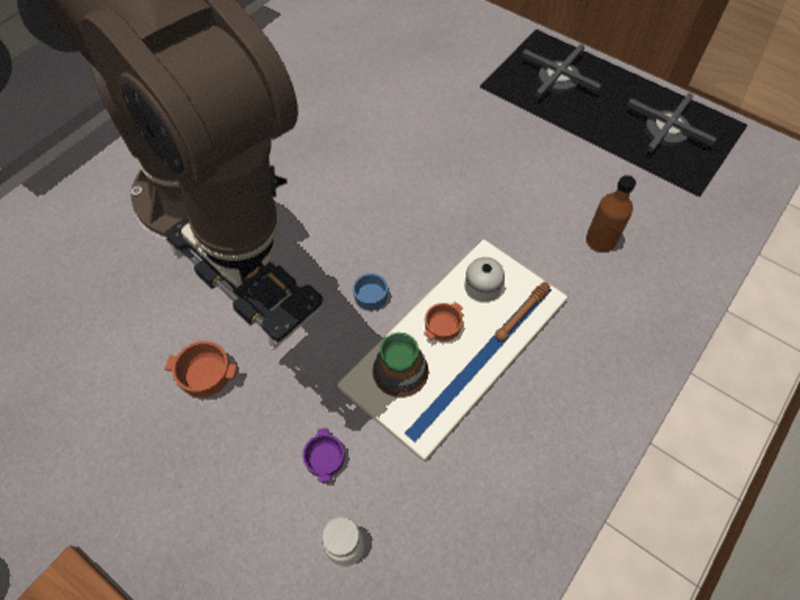

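Top view: dipper along the stripe at (318,140), canister (311,209), cazuela (411,217) and bowl on the pile (511,220). The scene view agrees, and the bystanders appear in the same places as before. Handing in.

```bash
python3 -c "
from h import *
st(); print(sign_off())"
```

```text
38.3 [ 430.8 -207.1  293.6] psi 85.4 F [0.5 0.  0.2] w 33.7 tilt [-0.141 -0.02  -0.99 ]
the job is handed in; nothing more can be done
None
```

I laid out the insert as asked and handed it in at 38.3 s of the 120 s allowed. The arm was clear of everything.

| Item | Last check (mm, world x, y) | Aim | Off by |
|---|---|---|---|
| Cazuela | (577.1, 30.9) | midpoint (578.0, 31.2) | about 1 mm |
| Wooden coaster | (568.5, -78.3) | pile centre (569.3, -78.3) | about 1 mm |
| Bowl | (567.3, -79.0) | coaster centre (568.5, -78.3) | about 1.5 mm |
| Dipper middle | (671, 135.8) | (671.6, 134.1) | about 2 mm |
| Canister button | (586.7, 140.5) | unmoved | same as before |

- **Order:** The cazuela went first, then the coaster, which I let go before the bowl. The dipper was last. It lies along the stripe to within about 0.5°.
- **Pile:** I felt for the top and met it about 37 mm above the insert.
- **Contact forces:** The highest readings at set-down were 28 N for the coaster, 20 N for the cazuela, 12 N for the bowl and 9 N for the dipper.
- **Correction:** The cazuela first landed 4.5 mm too near the canister. I nudged it over with the closed fingers.
- **Tool lean:** The tool slowly leaned over as it moved, ending about 8° off vertical. Things were gripped and placed at nearly the same lean, so the lean at set-down was about 1.4° at most.
- **Bystanders:** The ramekin measured within 2 mm of its start. I checked the oil bottle and salt jar only by eye.
- **Disagreement:** The slanted scene camera put the bowl 5–6 mm farther in -y than the top view. Earlier scene readings were pulled the same way, so I trusted the top and wrist views.

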